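# Feed the next tea tin and rewind the ratchet feeder

### The arm

A 7-joint arm with a two-finger parallel gripper is mounted at the origin on the work surface. World frame = base frame: x ahead of the robot, y to its left, z up, the work surface at z = 0. Lengths are in mm, angles in rad, forces in N, time in s.
With the tool pointing down it reaches from about 400 to 875 mm from the base axis. Payload 4.4 kg.
Tool frame: the origin (TCP) lies midway between the tips of the shut fingers; the grasp point (between the pads) lies ctrl.grip_depth behind it (ctrl.grip_depth is the distance from the TCP to the grasp point, in mm); z points along the fingers, y is the line along which they close (so a half turn about z gives the same grasp; the last joint's range is limited). The gripper opens to 85 mm and grips with 20 to 120 N. Pads are 22 mm wide; open, the fingers measure 114 mm over their backs; the gripper's body (76 mm by 85 mm) begins 54 mm behind the grasp point. The pads swing forward as they close: fully open they stand 13 mm farther back than shut.
Start: joints at [-1.307, 0.628, 0.038, 1.517, -0.027, 0.996, -0.02], TCP at [210.481, 614.992, 231.313] pointing down, gripper open.
Joint ranges: [-3.06, 3.06], [-0.37, 2.12], [-1.25, 1.32], [0.18, 2.47], [-1.1, 4.24], [0.23, 1.98], [-2.94, 2.94]. Speed limits (rad/s): [2.57, 2.57, 3.14, 3.14, 3.14, 3.14, 3.14].

### API

Orientations are given as [roll, pitch, yaw] about the fixed x, y, z axes, in that order (R = Rz(yaw) Ry(pitch) Rx(roll)).
In Python, from cell import ctrl gives the robot as it stands.
- The arm moves only by the tool carry_out, never from a script. Its argument "deltas" is one flat list of numbers, 7 for each row, row after row: the turn, a rotation vector about the tool's x, y, z in degrees, then the shift along the tool's x, y, z in m, then the closure, from -1 (fully open) to 1 (shut). In form: [wx, wy, wz, dx, dy, dz, claw, wx, wy, wz, dx, dy, dz, claw, ...]. A call has 1 to 12 rows; each row shifts and turns the commanded pose from where the row before left it, along the tool's axes as they then stand; what a row does not reach is not made up. A row lasts 1/8 s, in which the tool goes at most 62.5 mm and 10.7 degrees, less where a joint would pass 70% of its speed; a pose out of reach is approached as far as the arm can. A call with a gripper value outside its range is refused whole. The fingers move at their own pace and stop on an object; the grip force is fixed at half the most. Time passes only in rows, so rows that do not move let the fingers close. It gives the time, the measured TCP pose, the force, the opening and the grip force at its end, in the units of the state.
- ctrl.read_state(): the state, without advancing time (a new reading comes with each control period).
- ctrl.get_image(name): name is "side" or "top" or "wrist"; returns the picture (420x560x3 uint8, red, green, blue); there is no depth.
- ctrl.calibration(name): a dict with "mtx" (3x3 intrinsics, pixels), "distortion" ([k1, k2, p1, p2, k3] as OpenCV has them; the pictures are not rectified), "R" (3x3) and "t" (3): a world point X has camera coordinates R X + t. Camera axes: x right, y down, z forward; pixel columns grow to the right and rows downward; lengths in mm; the calibration is good to about 2 mm. A picture is of the moment at which its call begins: read the wrist's pose just before it. calibration takes no time and is no camera call; for the wrist camera it gives the pose at the moment of the call.
- ctrl.finish_job(): hands the job in; it is judged then, once.
The state is a dict: "clock": time; "qpos": joint angles; "qd": joint speeds; "tau": joint torques, N m; "eef_pos": TCP position; "tool_rot": TCP orientation; "force": force on the tool from outside, world axes, zero at the start; "torque": the same for the moment, N m; "width": finger opening in mm; "gripper_force": force on a finger pad.
Only numpy, scipy, OpenCV 4.12 (cv2) and the standard library are available. Lean on these libraries where they do the work, as an engineer would, in place of code of your own. Each camera call takes 0.05 s, during which the arm holds its last target. There are 200 camera calls.

### The job

Wind the feeder's black knob clockwise one click at a time, pausing a good half second on every click, until it has clicked in at the green dot and the pusher has brought the blue tin wholly onto the green pad. Then flip the red pawl off the ratchet wheel so that it stays off, wind the knob all the way back to its stop to make room for a refill, and flip the pawl back down onto the wheel. Move the tins only with the pusher, and leave the cups, saucers and spoon where they are.

Things in the scene. Friction and masses are not known exactly. Their poses are not given: they have to be found in the camera images.
- feeder: Tea-tin feeder fixed to the shelf, 223 mm deep, 260 mm wide. Origin: underside, mid-width, 101 mm behind the front edge; x to the back, y along the tin channel, z up. Front: grey console, its flat face sloping up to the back at 35 deg to the level; on it the ratchet wheel, black knob and red pawl. Back: level channel along y, floor 70 mm up, rails 20 mm high, two tins and the orange pusher.
- winder_axis (a point): Fixed point where the knob's axis meets the sloping face, at feeder (-0.060, 0, 0.054). Its z is n, the outward normal of the face (35 deg from vertical, leaning to feeder -x); its x is v, up the slope; its y is -u, where u is to the right seen facing it. Dots 48 mm from it: white at the top (home), two black 36 and 72 deg clockwise (clicks 1, 2), green at 108 deg (click 3).
- winder (a joint): Turn of knob and brass 10-tooth wheel (rad), clockwise positive seen from outside. 0 = home stop, 2.2 = far stop. The pawl drops fully at 0.61, 1.24, 1.87 (clicks 1, 2, 3 = green dot). Pawl down: turns forward only, and back just to the last tooth passed. Starts at 0 to 0.45, before click 1. Moves the pusher 31.8 mm per rad. Friction (0.06 N m) holds it where it is left.
- winder_grip (a point): Grip point of the black knob: on its axis, 43 mm out from the face. Its bar is 56 mm long, 16 mm thick, standing 18 to 54 mm out; below it a hub 40 mm wide (14 to 18 mm out) and the toothed wheel 80 mm wide (5 to 14 mm out). The axes turn with the knob: z = outward normal n; x along the bar (= v at joint 0; white line on that half); y across its thickness.
- pawl (a joint): Swing of the red pawl (rad), counter-clockwise positive seen from outside. 0 = tip down in a tooth; lifts to 0.12 as a tooth passes under it, then drops by its weight (a click). Pushed past about 1.0 it topples over and rests by its weight at its stop, 1.7 = off the wheel. Pushed back well below 0.8 it falls down onto the wheel. A push of under 1 N moves it.
- pawl_post (a point): Handle post of the pawl: round, red, 12 mm diameter, standing along n from 6 to 48 mm out from the face; the point is on its axis 40 mm out. It swings round the pivot at 35 mm radius: with the pawl down it is at u +27, v +22 mm from the pivot, with the pawl off at u -26, v +24 mm. Site axes turn with the pawl; z = n.
- pawl_pivot (a point): Centre of the pawl's steel pivot, 17 mm out from the face; from the knob's axis 52 mm up the slope (v) and 50 mm to the left (u -50). Site axes turn with the pawl: z = n; with the pawl down x = v, y = -u.
- tin_front: Blue square tin, steel lid, 60 x 60 x 80 mm, 100 to 220 g, upright in the channel, first of the row; origin at the centre of its underside. The green pad on the floor is 80 mm long in y, centred at feeder (0.077, -0.049, 0.070); with the knob at 1.885 to 2.2 the pusher has brought the tin's centre to feeder y -0.045 to -0.055.
- tin_rear: Yellow square tin of the same size standing behind the blue one, against which the orange pusher bears; origin at the centre of its underside.
- cup_a: Glass cup, 72 mm diameter, 75 mm high, on a saucer; origin at the centre of its underside. Bystander.
- cup_b: Second glass cup of the same size, on its saucer. Bystander.
- saucer_a: White ceramic saucer, 136 mm diameter, 16 mm high, origin at the centre of its underside. Bystander.
- saucer_b: Second saucer like it. Bystander.
- spoon: Steel spoon lying on the shelf. Bystander.

How it is judged:
By the outcome, as a careful person would: the job done as asked, in the order asked, and still so for the second after the job is handed in, with the robot touching nothing.
It also fails if it takes over 67 s, if anything falls off the work surface, if the arm or the gripper's body presses on something with over 40 N, if the wrist force passes 120 N, or if a joint passes its speed limit or range.

## Working session

There is one attempt and no reset: what is moved stays moved. The work goes in short steps, Python scripts to look and compute and a tool call to move; the robot and the scene stay as the last step left them, time stands still between calls to the robot, and variables do not carry over. Pictures are saved under pics/ and viewed, at most 10 in all, crops included, and the job is handed in when it is done.

Besides the shell and the picture viewer there is one more tool, called in YAML: its name, and indented under it one key for each argument. carry_out: Moves the arm, as the interface text tells. Its arguments: {"type":"object","properties":{"deltas":{"type":"array"}},"required":["deltas"]}

```bash
mkdir -p pics; ls; python3 - <<'E'
from cell import ctrl
import cv2,numpy as np
s=ctrl.read_state();print({k:np.round(v,3).tolist() for k,v in s.items()}, ctrl.grip_depth)
a=[]
for n in("side","top"):
    im=ctrl.get_image(n);cv2.imwrite(f'pics/{n}0.png',im[:,:,::-1])
    c=ctrl.calibration(n);print(n,{k:np.round(v,3).tolist() for k,v in c.items()})
E
```

```text
pics
{'clock': 0.0, 'qpos': [-1.307, 0.629, 0.038, 1.518, -0.027, 0.996, -0.02], 'qd': [0.001, 0.002, -0.001, -0.001, 0.0, -0.0, 0.0], 'tau': [0.0, -56.342, 1.226, -19.344, 0.011, 0.011, 0.0], 'eef_pos': [210.286, 614.37, 230.383], 'tool_rot': [-3.14, 0.0, 2.812], 'force': [-0.089, -0.461, 0.123], 'torque': [0.014, 0.026, -0.028], 'gripper_force': 0.0, 'width': 85.704} 18.700000000000003
side {'mtx': [[537.005, 0.0, 282.092], [0.0, 537.005, 213.958], [0.0, 0.0, 1.0]], 'distortion': [-0.133, 0.0, 0.0, 0.0, 0.0], 'R': [[0.975, -0.22, -0.022], [-0.141, -0.541, -0.829], [0.171, 0.812, -0.559]], 't': [-501.701, 151.596, 1214.025]}
top {'mtx': [[412.235, 0.0, 279.322], [0.0, 412.235, 213.315], [0.0, 0.0, 1.0]], 'distortion': [-0.063, 0.0, 0.0, 0.0, 0.0], 'R': [[0.001, -1.0, 0.011], [-0.987, -0.002, -0.158], [0.158, -0.011, -0.987]], 't': [-10.53, 497.286, 1225.175]}
```

View pics/side0.png

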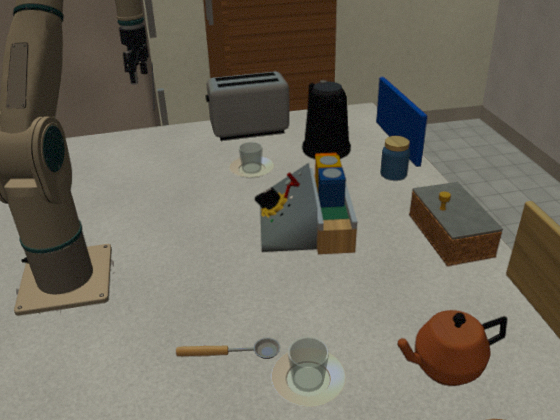

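View pics/top0.png

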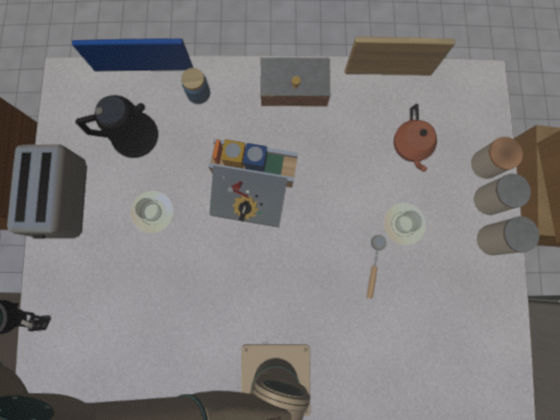

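The side view shows the feeder at about (305,210), with the knob at (270,205), the red pawl at (290,183) and the tins at (330,180). In the top view the feeder is at (250,190) with the knob at (245,207), about 10° off square, and the arm is well away from it. Next I'll enlarge both.

```bash
python3 - <<'E'
import cv2,numpy as np
t=cv2.imread('pics/top0.png')[130:230,205:305];s=cv2.imread('pics/side0.png')[150:255,250:360]
a=cv2.resize(t,(400,400),interpolation=cv2.INTER_CUBIC);b=cv2.resize(s,(400,382),interpolation=cv2.INTER_CUBIC)
o=np.zeros((400,800,3),np.uint8);o[:,:400]=a;o[:382,400:]=b
cv2.imwrite('pics/crop0.png',o)
E
```

```text
(no output)
```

View pics/crop0.png

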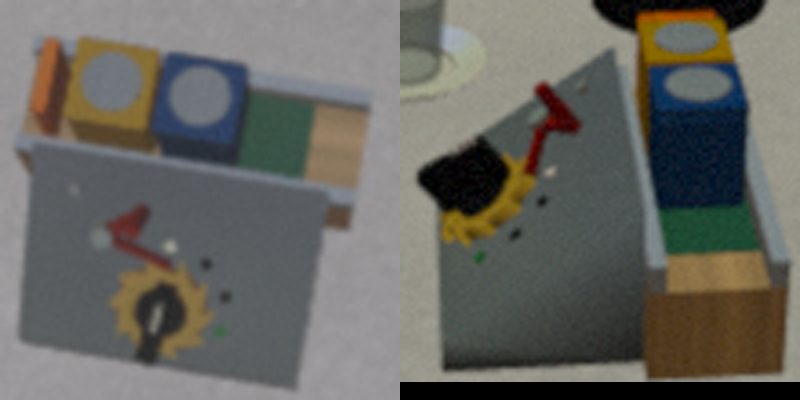

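The crops show four dots on the face: white, two black and green. They are at (247,192), (256,196), (261,204) and (260,213) in the top view, and (291,197), (289,205), (282,214) and (272,221) in the side view. I'll triangulate these for a first feeder pose.

```bash
cat > h.py <<'E'
import numpy as np,cv2
from scipy.spatial.transform import Rotation as Ro
from scipy.optimize import least_squares
def ray(c,px):
    d=cv2.undistortPoints(np.array([[px]],float),c['mtx'],c['distortion'])[0,0]
    d=c['R'].T@np.array([*d,1]);return -c['R'].T@c['t'],d/np.linalg.norm(d)
def tri(rays):
    A=sum(np.eye(3)-np.outer(d,d) for o,d in rays);b=sum((np.eye(3)-np.outer(d,d))@o for o,d in rays)
    X=np.linalg.solve(A,b);return X,max(np.linalg.norm(np.cross(X-o,d)) for o,d in rays)
def proj(c,X):
    return cv2.projectPoints(np.array(X,float).reshape(-1,3),cv2.Rodrigues(c['R'])[0],c['t'],c['mtx'],c['distortion'])[0][:,0]
def axes(yaw):   # columns v,u,n in world
    s,k=np.sin(np.radians(35)),np.cos(np.radians(35));Rz=Ro.from_euler('z',yaw).as_matrix()
    return (Rz@np.array([[k,0,s],[0,-1,0],[-s,0,k]]).T)
def face(pose,u,v,n):   # pose = winder_axis xyz, yaw
    A=axes(pose[3]);return np.array(pose[:3])+A@np.array([v,u,n])
def dots():
    return [(48*np.sin(np.radians(a)),48*np.cos(np.radians(a)),0) for a in(0,36,72,108)]
def fit(P):   # rigid fit (yaw + shift) of triangulated dots
    f=lambda p:np.ravel([face(p,*d)-X for d,X in zip(dots(),P)])
    r=least_squares(f,[*np.mean(P,0),-.15]);return r.x,np.abs(r.fun).max()
def toolR(pose,th):  # tool x=-v,y=-u,z=-n at th=0, turned th clockwise
    A=axes(pose[3]);return np.c_[-A[:,0],-A[:,1],-A[:,2]]@Ro.from_euler('z',th).as_matrix()
def rows(p,R,tp,tR,n,claw):
    """n rows from pose (p,R) to (tp,tR): degrees, m in tool axes"""
    w=Ro.from_matrix(R.T@tR).as_rotvec();out=[]
    for i in range(n):
        Ri=R@Ro.from_rotvec(w*i/n).as_matrix()
        out.append([*np.round(np.degrees(w)/n,2),*np.round(Ri.T@(np.array(tp)-p)/n/1000,4),claw])
    print('rot/row deg',round(np.degrees(np.linalg.norm(w))/n,2),'mm/row',round(np.linalg.norm(np.array(tp)-p)/n,1))
    print(*[str(r)[1:-1].replace('np.float64(','').replace(')','') for r in out],sep=',\n')
def cur(s):return np.array(s['eef_pos']),Ro.from_euler('xyz',s['tool_rot']).as_matrix()
E
python3 - <<'E'
from h import *;from cell import ctrl
T=[(247.5,191.75),(256.5,196),(261.25,204.25),(260,212.75)];S=[(291,197),(289,205.5),(281.6,214.4),(272,221)]
ct,cs=ctrl.calibration('top'),ctrl.calibration('side')
P=[]
for a,b in zip(T,S):
    X,e=tri([ray(ct,a),ray(cs,b)]);P.append(X);print(X.round(1),round(e,1))
pose,e=fit(P);print(pose.round(3),e)
for n,c in(('top',ct),('side',cs)):print(n,proj(c,[face(pose,*d) for d in dots()]).round(1).tolist())
w=ctrl.calibration('wrist');s=ctrl.read_state();p,R=cur(s)
print('cam in tool',(R.T@(-w['R'].T@w['t']-p)).round(1),(R.T@w['R'].T).round(3).tolist(),w['mtx'][0])
tp=face(pose,0,20,170);print(tp)
rows(p,R,tp,toolR(pose,0),16,0)
E
```

```text
[556.9  85.6  82.4] 1.5
[545.4  58.9  76. ] 1.5
[523.   44.9  62.6] 1.8
[499.7  49.2  44.4] 1.6
[ 5.18495e+02  9.19800e+01  5.38990e+01 -1.61000e-01] 0.9908116787307222
top [[247.5, 191.2], [256.5, 195.5], [261.3, 203.6], [260.1, 212.4]]
side [[290.6, 197.4], [288.4, 205.6], [280.9, 214.6], [271.2, 220.9]]
cam in tool [  69.1    1.5 -143.6] [[-0.0, -0.962, -0.272], [1.0, 0.0, -0.002], [0.002, -0.272, 0.962]] [312.30938562   0.         280.25802299]
[438.41507566 104.95900242 204.62650576]
rot/row deg 2.27 mm/row 34.9
-0.19, -2.18, -0.58, -0.0238, -0.0255, 0.0017, 0,
-0.19, -2.18, -0.58, -0.0235, -0.0258, 0.0025, 0,
-0.19, -2.18, -0.58, -0.0231, -0.026, 0.0033, 0,
-0.19, -2.18, -0.58, -0.0227, -0.0262, 0.0041, 0,
-0.19, -2.18, -0.58, -0.0222, -0.0265, 0.0048, 0,
-0.19, -2.18, -0.58, -0.0218, -0.0267, 0.0056, 0,
-0.19, -2.18, -0.58, -0.0213, -0.027, 0.0063, 0,
-0.19, -2.18, -0.58, -0.0207, -0.0272, 0.007, 0,
-0.19, -2.18, -0.58, -0.0202, -0.0274, 0.0077, 0,
-0.19, -2.18, -0.58, -0.0196, -0.0277, 0.0084, 0,
-0.19, -2.18, -0.58, -0.019, -0.0279, 0.009, 0,
-0.19, -2.18, -0.58, -0.0183, -0.0281, 0.0096, 0,
-0.19, -2.18, -0.58, -0.0177, -0.0283, 0.0102, 0,
-0.19, -2.18, -0.58, -0.017, -0.0286, 0.0108, 0,
-0.19, -2.18, -0.58, -0.0163, -0.0288, 0.0113, 0,
-0.19, -2.18, -0.58, -0.0155, -0.029, 0.0118, 0
```

carry_out:
  deltas: [-0.25,-2.9,-0.77,-0.0317,-0.034,0.0025,0,-0.25,-2.9,-0.77,-0.0312,-0.0344,0.004,0,-0.25,-2.9,-0.77,-0.0305,-0.0348,0.0053,0,-0.25,-2.9,-0.77,-0.0297,-0.0352,0.0066,0,-0.25,-2.9,-0.77,-0.029,-0.0356,0.0078,0,-0.25,-2.9,-0.77,-0.028,-0.036,0.009,0,-0.25,-2.9,-0.77,-0.0273,-0.0364,0.01,0,-0.25,-2.9,-0.77,-0.0264,-0.0368,0.011,0,-0.25,-2.9,-0.77,-0.0254,-0.0372,0.012,0,-0.25,-2.9,-0.77,-0.0244,-0.0376,0.013,0,-0.25,-2.9,-0.77,-0.0232,-0.038,0.014,0,-0.25,-2.9,-0.77,-0.022,-0.0384,0.015,0]

```text
clock: 1.6
eef_pos: [410.7, 161.4, 202.5]
tool_rot: [-3.099, 0.512, 2.967]
force: [0.4, -0.2, 0.1]
width: 42.6
gripper_force: 0.0
```

```bash
python3 - <<'E'
from h import *;from cell import ctrl
pose=[518.5,92,53.9,-.161]
s=ctrl.read_state();w=ctrl.calibration('wrist');im=ctrl.get_image('wrist');p,R=cur(s)
print(s['clock'],p,np.round(s['qpos'],2),np.round(s['qd'],2),s['width'],s['force'])
D=toolR(pose,0);print('target',face(pose,0,20,170),'rot err',np.degrees(Ro.from_matrix(R.T@D).as_rotvec()).round(1))
print(proj(w,[face(pose,*d) for d in dots()]).round(0).tolist())
cv2.imwrite('pics/w1.png',im[:,:,::-1])
import pickle;pickle.dump((w,im),open('w1.pkl','wb'))
E
```

```text
1.6 [410.72374627 161.41725782 202.4873187 ] [-0.93  0.34  0.18  2.45  1.38  0.38 -0.69] [ 1.83 -0.03 -2.04  0.05  0.64  0.7  -0.48] 42.64224353225305 [ 0.44276219 -0.17693861  0.06808831]
target [438.42419747 105.00476436 204.62737626] rot err [-2.9 -5.7 -0.6]
[[243.0, 251.0], [218.0, 243.0], [202.0, 223.0], [201.0, 197.0]]
```

View pics/w1.png

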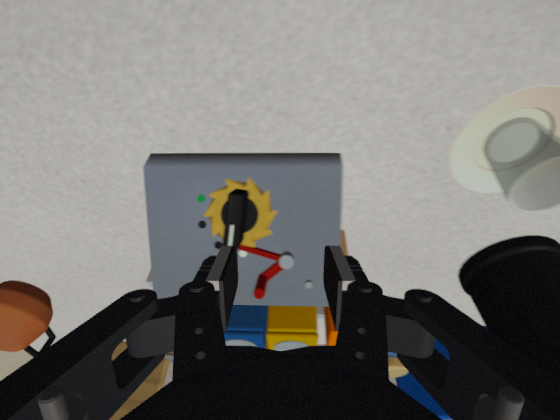

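The wrist view shows the knob at about (238,213), with the white half of its bar pointing down-slope in the image (up the slope in reality). The pawl pivot is at (286,262), its post near (261,285), and the dots are where the fit predicts. The arm was still moving and joint 4 is near its limit, so I'll let it settle and then come closer.

carry_out:
  deltas: [0,0,0,0,0,0,0,0,0,0,0,0,0,0]

```text
clock: 1.9
eef_pos: [411.1, 163.2, 202.9]
tool_rot: [-3.102, 0.512, 2.965]
force: [0.1, 0.7, -0.7]
width: 42.8
gripper_force: 0.0
```

```bash
python3 - <<'E'
from h import *;from cell import ctrl
pose=[518.5,92,53.9,-.161]
s=ctrl.read_state();w=ctrl.calibration('wrist');im=ctrl.get_image('wrist');p,R=cur(s)
print(s['clock'],p,np.round(s['qpos'],2),np.round(s['qd'],2))
import pickle;pickle.dump((w,im),open('w1.pkl','wb'))
D=toolR(pose,0);rows(p,R,face(pose,0,0,105),D,6,0)
E
```

```text
1.9 [411.08368716 163.2060836  202.93882192] [-0.94  0.34  0.19  2.45  1.37  0.38 -0.68] [-0.03  0.    0.   -0.    0.01  0.01 -0.  ]
rot/row deg 1.06 mm/row 16.7
-0.46, -0.95, -0.11, -0.0033, -0.0081, 0.0142, 0,
-0.46, -0.95, -0.11, -0.003, -0.0083, 0.0142, 0,
-0.46, -0.95, -0.11, -0.0028, -0.0084, 0.0142, 0,
-0.46, -0.95, -0.11, -0.0025, -0.0085, 0.0142, 0,
-0.46, -0.95, -0.11, -0.0023, -0.0086, 0.0141, 0,
-0.46, -0.95, -0.11, -0.002, -0.0087, 0.0141, 0
```

carry_out:
  deltas: [0,0,0,-0.005,-0.008,0.016,0,0,0,0,-0.005,-0.008,0.016,0,-0.5,-0.5,-0.1,-0.004,-0.008,0.014,0,-0.5,-1,-0.1,-0.002,-0.009,0.013,0,-0.9,-2,-0.2,0.0,-0.009,0.013,0,-0.9,-2,-0.3,0.0,-0.008,0.013,0,0,0,0,0,0,0,0,0,0,0,0,0,0,0]

```text
clock: 2.95
eef_pos: [446.7, 123.6, 135.2]
tool_rot: [-3.015, 0.517, 3.055]
force: [-0.5, -0.4, 0.2]
width: 42.3
gripper_force: 0.0
```

```bash
python3 - <<'E'
from h import *;from cell import ctrl
pose=[518.5,92,53.9,-.161]
s=ctrl.read_state();w=ctrl.calibration('wrist');im=ctrl.get_image('wrist');p,R=cur(s)
print(s['clock'],p,np.round(s['qpos'],2),np.round(s['qd'],2))
import pickle;pickle.dump((w,im),open('w2.pkl','wb'))
cv2.imwrite('pics/w2.png',im[:,:,::-1])
D=toolR(pose,0);rows(p,R,face(pose,0,0,105),D,6,0)
print(proj(w,[face(pose,*d) for d in dots()]).round(0).tolist())
E
```

```text
2.95 [446.66612988 123.63016144 135.1628705 ] [-0.05  0.69 -0.92  2.47  1.67  1.01 -0.88] [-0.02 -0.04  0.02 -0.    0.    0.01  0.  ]
rot/row deg 1.36 mm/row 4.3
-0.83, -0.85, 0.66, -0.0025, -0.0034, 0.0009, 0,
-0.83, -0.85, 0.66, -0.0025, -0.0034, 0.0009, 0,
-0.83, -0.85, 0.66, -0.0025, -0.0034, 0.0009, 0,
-0.83, -0.85, 0.66, -0.0025, -0.0033, 0.0009, 0,
-0.83, -0.85, 0.66, -0.0026, -0.0033, 0.0009, 0,
-0.83, -0.85, 0.66, -0.0026, -0.0033, 0.0009, 0
[[262.0, 282.0], [232.0, 269.0], [213.0, 241.0], [214.0, 208.0]]
```

View pics/w2.png

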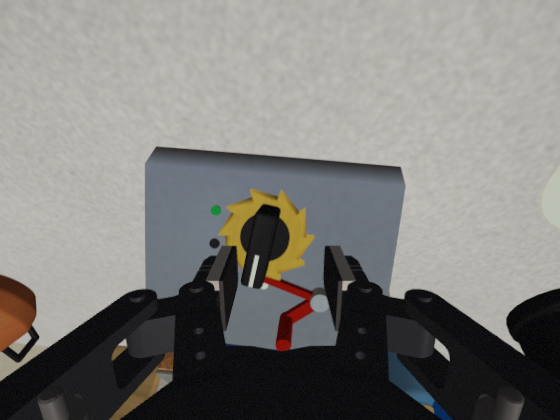

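Closer in, the wrist view shows the knob bar running from about (267,208) to (254,285), with its white stripe on the lower half. The pivot is at (319,300) and the post's red top at (283,345). I'll measure the dots, stripe and pivot numerically, and fit simple arm kinematics to check joint room.

```bash
cat > m1.py <<'E'
from h import *;import pickle,itertools
pose=np.array([518.5,92,53.9,-.161])
def cen(m,box):
    x0,x1,y0,y1=box;k=np.zeros(m.shape,bool);k[y0:y1,x0:x1]=1;ys,xs=np.nonzero(m&k);return np.c_[xs,ys]
L={}
for f in('w1','w2'):
    w,im=pickle.load(open(f+'.pkl','rb'));h=cv2.cvtColor(im,cv2.COLOR_RGB2HSV).astype(int)
    d=proj(w,[face(pose,*q) for q in dots()]);L[f]=w,{}
    g=cen((h[...,0]>45)&(h[...,0]<80)&(h[...,1]>120),[int(d[3][0])-15,int(d[3][0])+15,int(d[3][1])-15,int(d[3][1])+15])
    L[f][1]['green']=g.mean(0);print(f,'green',len(g),g.mean(0),d[3])
    k=proj(w,[face(pose,0,0,54),face(pose,0,28,54)]);
    b=cen((h[...,1]<60)&(h[...,2]>150),[int(k[1][0])-18,int(k[1][0])+18,int(min(k[:,1]))+3,int(max(k[:,1]))+4])
    print('stripe px',len(b),b.mean(0),b.min(0),b.max(0),k.tolist())
    A=axes(pose[3]);P0=face(pose,0,0,54);Q=[]
    for q in b:
        o,r=ray(w,q);X=o+r*((P0-o)@A[:,2])/(r@A[:,2]);Q.append([(X-P0)@A[:,1],(X-P0)@A[:,0]])
    Q=np.array(Q);c=Q.mean(0);v=np.linalg.svd(Q-c,full_matrices=False)[2][0];v*=np.sign(v[1])
    print('stripe centre u,v',c,'angle to axis',np.arctan2(c[0],c[1]),'pca',np.arctan2(v[0],v[1]))
    r=cen(((h[...,0]<6)|(h[...,0]>174))&(h[...,1]>150),[200,360,220,370]);print('red',len(r),r.min(0),r.max(0))
X,e=tri([ray(L[f][0],L[f][1]['green']) for f in L]);print('green',X,e,face(pose,*dots()[3]))
E
python3 m1.py
cat > kin.py <<'E'
from h import *;import itertools
D=[([-1.307,.629,.038,1.518,-.027,.996,-.02],[210.286,614.37,230.383],[-3.14,0,2.812]),
([-.94,.34,.19,2.45,1.37,.38,-.68],[411.08,163.2,202.9],[-3.102,.512,2.965]),
([-.05,.69,-.92,2.47,1.67,1.01,-.88],[446.67,123.63,135.16],[-3.015,.517,3.055])]
def fk(q,P,s):
    h,a,b,c,e,g=P;z=lambda t:Ro.from_euler('z',t).as_matrix();y=lambda t:Ro.from_euler('y',t).as_matrix()
    R=z(s[0]*q[0]);p=np.array([0,0,h]);R=R@y(q[1])@z(s[1]*q[2]);p=p+R@[e,0,a];R=R@y(q[3])@z(s[2]*q[4]);p=p+R@[g,0,b]
    R=R@y(q[5])@z(s[3]*q[6]);p=p+R@[0,0,c];return p,R@z(np.pi/2)
if __name__=='__main__':
  o=[]
  for s in itertools.product([1,-1],repeat=4):
    f=lambda P:np.concatenate([np.r_[fk(q,P,s)[0]-p,] for q,p,r in D])
    r=least_squares(f,[330,400,400,300,0,0]);er=[np.degrees(np.linalg.norm(Ro.from_matrix(fk(q,r.x,s)[1].T@Ro.from_euler('xyz',t).as_matrix()).as_rotvec())).round(1) for q,p,t in D]
    o.append((sum(er),s,er,r.x.round(0).tolist(),np.abs(r.fun).max().round(1)))
  for k in sorted(o,key=lambda t:t[0])[:3]:print(*k)
E
python3 kin.py
```

```text
w1 green 47 [199.9787234  197.82978723] [199.1296994  196.75083178]
stripe px 78 [232.61538462 238.52564103] [228 225] [245 252] [[229.94982290681617, 220.5542954120725], [231.0417187029468, 249.00629067863028]]
stripe centre u,v [-1.9212512  17.59595837] angle to axis -0.1087562482107425 pca -0.3943435839332824
red 620 [238 245] [281 298]
w2 green 77 [215.44155844 210.02597403] [214.48216593 208.19371894]
stripe px 165 [255.41212121 273.84848485] [249 255] [267 289] [[255.44246716749421, 249.57466729013936], [253.19796934301903, 287.00454519128357]]
stripe centre u,v [-1.01550942 17.92100916] angle to axis -0.05660532602443384 pca -0.1884328720152686
red 1192 [263 269] [335 355]
green [497.93542314  51.15355506  48.85599531] 0.054064389267203895 [499.1887495   48.88742952  45.39224641]
0.9 (-1, -1, -1, -1) [np.float64(0.0), np.float64(0.5), np.float64(0.4)] [391.0, 559.0, 409.0, 393.0, -19.0, 11.0] 27.1
132.0 (-1, 1, -1, -1) [np.float64(4.4), np.float64(22.1), np.float64(105.5)] [-720.0, 1238.0, 360.0, -51.0, -323.0, 169.0] 143.7
181.9 (-1, -1, -1, 1) [np.float64(2.3), np.float64(78.4), np.float64(101.2)] [391.0, 559.0, 409.0, 393.0, -19.0, 11.0] 27.1
```

carry_out:
  deltas: [0,0,-10,0,0,0,0,0,0,-10,0,0,0,0,0,0,-10,0,0,0,0,0,0,-10,0,0,0,0,0,0,-10,0,0,0,0,0,0,-10,0,0,0,0,0,0,-10,0,0,0,0,0,0,-10,0,0,0,0,0,0,-10,0,0,0,0]

```text
clock: 4.12
eef_pos: [447.6, 123.8, 137.3]
tool_rot: [-2.616, -0.113, -1.715]
force: [-0.3, 0.6, -0.9]
width: 42.7
gripper_force: 0.0
```

carry_out:
  deltas: [0,0,-10,0,0,0,0,0,0,-10,0,0,0,0,0,0,-10,0,0,0,0,0,0,-10,0,0,0,0,0,0,-10,0,0,0,0,0,0,-10,0,0,0,0,0,0,-10,0,0,0,0,0,0,-10,0,0,0,0,0,0,-8,0,0,0,0,0,0,0,0,0,0,0,0,0,0,0,0,0,0]

```text
clock: 5.5
eef_pos: [447.2, 123.9, 136.4]
tool_rot: [3.038, -0.524, -0.129]
force: [-0.4, 0.1, 0.6]
width: 42.9
gripper_force: 0.0
```

```bash
sed -i 's/return np.c_\[-A\[:,0\],-A\[:,1\],-A\[:,2\]\]/return np.c_[A[:,0],A[:,1],-A[:,2]]/; s/tool x=-v,y=-u/tool x=v,y=u/' h.py; cat > look.py <<'E'
from h import *;from cell import ctrl;import sys,pickle
pose=np.array([518.5,92,53.9,-.161])
s=ctrl.read_state();w=ctrl.calibration('wrist');p,R=cur(s)
print(s['clock'],p.round(1),'q',np.round(s['qpos'],3).tolist(),'r',np.round(s['tool_rot'],4).tolist())
A=axes(pose[3]);d=A.T@(p-pose[:3]);print('v,u,n',d.round(1),'rot err to th=0',np.degrees(Ro.from_matrix(R.T@toolR(pose,0)).as_rotvec()).round(1),'F',np.round(s['force'],1),'T',np.round(s['torque'],2))
if len(sys.argv)>1:
    im=ctrl.get_image('wrist');pickle.dump((w,im),open(sys.argv[1]+'.pkl','wb'));cv2.imwrite(f'pics/{sys.argv[1]}.png',im[:,:,::-1])
    print(proj(w,[face(pose,*q) for q in dots()]+[face(pose,0,0,54),face(pose,0,28,54),face(pose,-50,52,17)]).round(0).tolist())
E
python3 look.py w3
```

```text
5.5 [447.2 123.9 136.4] q [-0.066, 0.675, -0.887, 2.467, 1.677, 0.981, 2.217] r [3.0375, -0.5243, -0.1294]
v,u,n [-14.5 -20.1 110.9] rot err to th=0 [5.  4.9 1.8] F [-0.4  0.1  0.6] T [0.12 0.45 0.04]
[[298.0, 116.0], [333.0, 129.0], [351.0, 159.0], [347.0, 193.0], [306.0, 197.0], [308.0, 155.0], [231.0, 110.0]]
```

View pics/w3.png

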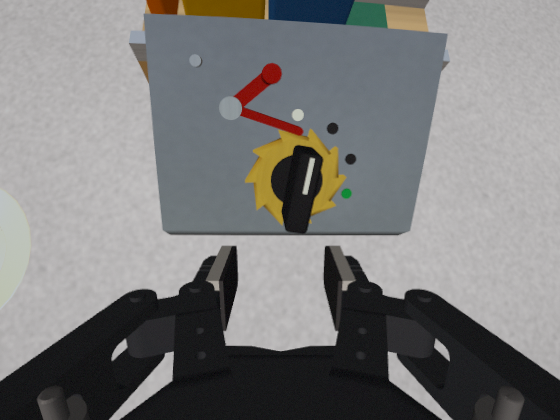

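The dots match the projected pose to about 1 px: white (298,115), black (350,158), green (346,193). The stripe runs from (307,194) to (312,158), so the knob is at roughly 0.1 rad. The pawl pivot is at (231,108) and the post top at (271,73).

```bash
cat >> h.py <<'E'
def stripe(w,im,pose,th0=0.1):
    h=cv2.cvtColor(im,cv2.COLOR_RGB2HSV).astype(int);A=axes(pose[3]);P0=face(pose,0,0,54)
    ys,xs=np.nonzero((h[...,1]<70)&(h[...,2]>140));Q=[]
    k=proj(w,[face(pose,18*np.sin(th0),18*np.cos(th0),54)])[0];m=np.hypot(xs-k[0],ys-k[1])<28
    for q in np.c_[xs,ys][m]:
        o,r=ray(w,q);X=o+r*((P0-o)@A[:,2])/(r@A[:,2]);Q.append([(X-P0)@A[:,1],(X-P0)@A[:,0]])
    Q=np.array(Q);t=np.array([np.sin(th0),np.cos(th0)]);al=Q@t;ac=Q@np.array([t[1],-t[0]])
    Q=Q[(abs(ac)<8)&(al>3)&(al<30)]
    c=Q.mean(0);d=np.linalg.svd(Q-c,full_matrices=False)[2][0];d*=np.sign(d@t)
    print('stripe n',len(Q),'c u,v',c.round(1),'ang axis',np.arctan2(*c).round(3),'pca',np.arctan2(*d).round(3))
E
python3 - <<'E'
from h import *;import pickle;from cell import ctrl
pose=np.array([518.5,92,53.9,-.161])
w,im=pickle.load(open('w3.pkl','rb'));stripe(w,im,pose)
p,R=cur(ctrl.read_state());tp=face(pose,0,0,75);tR=toolR(pose,.1)
rows(p,R,tp,tR,4,0);print(face(pose,0,0,24.5))
E
```

```text
stripe n 171 c u,v [ 0.9 15.1] ang axis 0.061 pca 0.146
rot/row deg 2.57 mm/row 10.9
1.3, 1.17, 1.88, 0.0043, 0.0044, 0.009, 0,
1.3, 1.17, 1.88, 0.0043, 0.0044, 0.009, 0,
1.3, 1.17, 1.88, 0.0042, 0.0045, 0.009, 0,
1.3, 1.17, 1.88, 0.0042, 0.0046, 0.009, 0
[504.62911325  94.25271066  73.96922509]
```

carry_out:
  deltas: [1.3,1.2,1.9,0.0043,0.0044,0.009,0,1.3,1.2,1.9,0.0043,0.0044,0.009,0,1.3,1.2,1.9,0.0042,0.0045,0.009,0,1.3,1.2,1.9,0.0042,0.0046,0.009,0,0,0,0,0,0,0,0,0,0,0,0,0,0,0]

```text
clock: 6.3
eef_pos: [495.3, 111.4, 120.0]
tool_rot: [-3.097, -0.588, -0.273]
force: [-0.4, -0.2, -0.1]
width: 42.6
gripper_force: 0.0
```

```bash
python3 look.py w4; python3 - <<'E'
from h import *;import pickle;from cell import ctrl
pose=np.array([518.5,92,53.9,-.161])
w,im=pickle.load(open('w4.pkl','rb'));stripe(w,im,pose)
p,R=cur(ctrl.read_state());rows(p,R,face(pose,0,0,25),toolR(pose,.12),5,0)
E
```

```text
6.3 [495.3 111.4 120. ] q [0.213, 0.96, -1.246, 2.467, 1.824, 1.346, 2.171] r [-3.0974, -0.5877, -0.2726]
v,u,n [ 16.6 -15.5  69.1] rot err to th=0 [ 1.1  1.2 -5.3] F [-0.4 -0.2 -0.1] T [ 0.09  0.58 -0.01]
[[298.0, 171.0], [340.0, 181.0], [365.0, 211.0], [366.0, 249.0], [312.0, 273.0], [309.0, 226.0], [221.0, 178.0]]
stripe n 237 c u,v [ 0.8 15.2] ang axis 0.05 pca 0.146
rot/row deg 0.45 mm/row 10.0
0.23, 0.22, 0.32, -0.0029, 0.0032, 0.009, 0,
0.23, 0.22, 0.32, -0.0029, 0.0033, 0.0089, 0,
0.23, 0.22, 0.32, -0.0029, 0.0033, 0.0089, 0,
0.23, 0.22, 0.32, -0.0029, 0.0034, 0.0089, 0,
0.23, 0.22, 0.32, -0.003, 0.0035, 0.0089, 0
```

Joints 3 and 4 are at their limits because the redundancy has drifted into a poor branch. I'll fit the kinematics to all the poses so far, to find a good branch and a way into it.

```bash
cat > kin.py <<'E'
from h import *
D=[([-1.307,.6288,.038,1.5175,-.027,.996,-.02],[210.286,614.37,230.383],[-3.14,0,2.812]),
([-.94,.34,.19,2.45,1.37,.38,-.68],[411.08,163.2,202.9],[-3.102,.512,2.965]),
([-.05,.69,-.92,2.467,1.67,1.01,-.88],[446.67,123.63,135.16],[-3.015,.517,3.055]),
([-0.066,0.675,-0.887,2.467,1.677,0.981,2.217],[447.2,123.9,136.4],[3.0375,-.5243,-.1294]),
([0.213,0.96,-1.246,2.467,1.824,1.346,2.171],[495.3,111.4,120.0],[-3.0974,-.5877,-.2726])]
z=lambda t:Ro.from_euler('z',t).as_matrix();y=lambda t:Ro.from_euler('y',t).as_matrix()
def fk(q,P):
    h,a,b,c,e,g,k,l,m,n=P
    R=z(-q[0]);p=np.array([0,0,h])+R@[0,m,0];R=R@y(q[1])@z(-q[2]);p=p+R@[e,k,a];R=R@y(q[3])@z(-q[4]);p=p+R@[g,l,b]
    R=R@y(q[5])@z(-q[6]);p=p+R@z(q[6])@[n,0,c];return p,R@z(np.pi/2)
f=lambda P:np.concatenate([fk(q,P)[0]-p for q,p,r in D]+[.02*np.array(P[4:])])
fit_=least_squares(f,[330,400,400,300,0,0,0,0,0,0]);PR=fit_.x
lo=np.array([-3.06,-.37,-1.25,.18,-1.1,.23,-2.94]);hi=np.array([3.06,2.12,1.32,2.47,4.24,1.98,2.94])
def ik(tp,tR,q0,reg=0.02,ref=None):
    ref=q0 if ref is None else ref
    g=lambda q:np.r_[(fk(q,PR)[0]-tp)/10,10*Ro.from_matrix(fk(q,PR)[1].T@tR).as_rotvec(),reg*(q-ref)]
    r=least_squares(g,np.clip(q0,lo+.01,hi-.01),bounds=(lo,hi));return r.x,np.abs(r.fun[:6]).max()
if __name__=='__main__':
    print(PR.round(0).tolist(),fit_.fun[:15].round(1).tolist())
    pose=np.array([518.5,92,53.9,-.161]);rng=np.random.default_rng(0)
    for nm,tp,th in(('grasp0',face(pose,0,0,25),.1),('grasp2',face(pose,0,0,25),2.),('pre',face(pose,0,0,75),.1),('pawl',face(pose,-49,75,30),0),('pawlup',face(pose,-49,75,75),0)):
        S=[]
        for i in range(25):
            q,e=ik(tp,toolR(pose,th),rng.uniform(lo,hi),.003,np.array([-.2,.5,0,1.8,0,.6,0]))
            if e<.1:S.append(q)
        S=sorted(S,key=lambda q:-min(np.minimum(q-lo,hi-q)/(hi-lo)));print(nm,len(S),*[q.round(2).tolist() for q in S[:3]],sep='\n ')
E
python3 kin.py
```

```text
[339.0, 555.0, 377.0, 350.0, 7.0, -2.0, -19.0, 2.0, -12.0, 0.0] [0.2, 0.0, -0.2, -0.5, 0.2, -0.4, 0.6, -0.3, 0.8, 0.3, -0.5, -0.1, -0.5, 0.6, -0.2]
grasp0
 0
grasp2
 0
pre
 0
pawl
 9
 [-0.41, 0.64, -0.12, 2.31, 2.18, 0.53, 1.92]
 [-0.41, 0.64, -0.12, 2.31, 2.18, 0.53, 1.92]
 [-0.41, 0.64, -0.12, 2.31, 2.18, 0.53, 1.92]
pawlup
 15
 [-0.46, 0.54, -0.11, 2.34, 2.04, 0.49, 2.03]
 [-0.46, 0.54, -0.11, 2.34, 2.04, 0.49, 2.03]
 [-0.46, 0.54, -0.11, 2.34, 2.04, 0.49, 2.03]
```

```bash
cat > feas.py <<'E'
from kin import *
pose=np.array([518.5,92,53.9,-.161]);rng=np.random.default_rng(1)
seeds=[np.array([-.41,.64,-.12,2.3,a,.5,b]) for a in(0,1.5,2.2,3.5) for b in(-1.5,0,1.9)]+[np.array([.2,.9,-1.2,2.4,1.8,1.3,1.]),np.array([-1,.9,1.2,2.4,1.8,1.3,1.])]
def best(tp,tR,reg=.001):
    B=None
    for s in seeds:
        q,e=ik(tp,tR,s,reg)
        if B is None or e<B[1]:B=(q,e)
        if e<.03:break
    return B
if __name__=='__main__':
  for n in(25,32):
   for al in(0,5,10,15,20):
    A=axes(pose[3]);tilt=Ro.from_rotvec(-A[:,1]*np.radians(al)).as_matrix() # toward vertical
    if (tilt@-A[:,2])[2]>-A[2,2]: tilt=tilt.T
    row=[]
    for th in(.1,.7,1.3,2.):
        for k in(0,-np.pi):
            q,e=best(face(pose,0,0,n),tilt@toolR(pose,th+k));row.append((round(e*10,1)))
    print(n,al,row)
E
time python3 feas.py
```

```text
25 0 [np.float64(2.7), np.float64(2.7), np.float64(3.5), np.float64(3.5), np.float64(3.4), np.float64(3.4), np.float64(3.2), np.float64(3.2)]
25 5 [np.float64(0.0), np.float64(0.0), np.float64(0.0), np.float64(0.0), np.float64(0.0), np.float64(0.0), np.float64(0.0), np.float64(0.0)]
25 10 [np.float64(0.0), np.float64(0.0), np.float64(0.0), np.float64(0.0), np.float64(0.0), np.float64(0.0), np.float64(0.0), np.float64(0.0)]
25 15 [np.float64(0.0), np.float64(0.0), np.float64(0.0), np.float64(0.0), np.float64(0.0), np.float64(0.0), np.float64(0.0), np.float64(0.0)]
25 20 [np.float64(0.0), np.float64(0.0), np.float64(0.0), np.float64(0.0), np.float64(0.0), np.float64(0.0), np.float64(0.0), np.float64(0.0)]
32 0 [np.float64(3.4), np.float64(3.4), np.float64(4.3), np.float64(4.3), np.float64(4.2), np.float64(4.2), np.float64(3.9), np.float64(3.9)]
32 5 [np.float64(0.0), np.float64(0.0), np.float64(0.0), np.float64(0.0), np.float64(0.0), np.float64(0.0), np.float64(0.0), np.float64(0.0)]
32 10 [np.float64(0.0), np.float64(0.0), np.float64(0.0), np.float64(0.0), np.float64(0.0), np.float64(0.0), np.float64(0.0), np.float64(0.0)]
32 15 [np.float64(0.0), np.float64(0.0), np.float64(0.0), np.float64(0.0), np.float64(0.0), np.float64(0.0), np.float64(0.0), np.float64(0.0)]
32 20 [np.float64(0.0), np.float64(0.0), np.float64(0.0), np.float64(0.0), np.float64(0.0), np.float64(0.0), np.float64(0.0), np.float64(0.0)]
real	4m18.142s
user	4m17.531s
sys	0m0.342s
```

A tool 5° or more closer to vertical than the face normal makes every grasp reachable, so I'll use about 8°. Next I'll find a path with good joint margins.

```bash
cat >> h.py <<'E'
POSE=np.array([518.5,92,53.9,-.161])
def target(th,u=0,v=0,n=43.5,al=8):
    """tool pose with grasp point at face (u,v,n), tool leaning al deg from -n toward vertical"""
    A=axes(POSE[3]);R=Ro.from_rotvec(A[:,1]*np.radians(al)).as_matrix()
    if (R@-A[:,2])[2]>-A[2,2]:R=R.T
    R=R@toolR(POSE,th);return face(POSE,u,v,n)+18.7*R[:,2],R
E
cat > p.py <<'E'
from kin import *;import time;t=time.time()
q0=np.array([-.41,.64,-.12,2.31,2.18,.53,1.92])
for al in(8,12):
    q=q0
    for th,n in((.1,120),(.1,80),(.1,43.5),(.7,43.5),(1.3,43.5),(2.05,43.5)):
        q,e=ik(*target(th,n=n,al=al),q,.005,np.r_[q0[:6],q[6]]);print(al,th,n,q.round(2).tolist(),round(e,2))
print(time.time()-t)
from cell import ctrl
p,R=cur(ctrl.read_state());rows(p,R,*target(.12,n=120,al=12),6,0)
E
timeout 60 python3 p.py
```

```text
8 0.1 120 [0.27, 0.79, -1.19, 2.47, 1.71, 1.06, 2.26] 0.0
8 0.1 80 [-0.24, 0.62, -0.3, 2.46, 2.16, 0.53, 1.85] 0.0
8 0.1 43.5 [-0.26, 0.7, -0.22, 2.42, 2.31, 0.54, 1.74] 0.0
8 0.7 43.5 [-0.18, 0.71, -0.34, 2.42, 2.22, 0.6, 1.24] 0.0
8 1.3 43.5 [-0.17, 0.71, -0.37, 2.42, 2.2, 0.61, 0.66] 0.0
8 2.05 43.5 [-0.14, 0.72, -0.4, 2.42, 2.18, 0.63, -0.06] 0.0
12 0.1 120 [-0.44, 0.49, -0.02, 2.44, 2.02, 0.26, 2.01] 0.0
12 0.1 80 [-0.31, 0.58, -0.15, 2.41, 2.12, 0.35, 1.93] 0.0
12 0.1 43.5 [-0.26, 0.67, -0.18, 2.37, 2.21, 0.4, 1.87] 0.0
12 0.7 43.5 [-0.17, 0.68, -0.31, 2.37, 2.1, 0.47, 1.39] 0.0
12 1.3 43.5 [-0.15, 0.68, -0.34, 2.37, 2.08, 0.48, 0.82] 0.0
12 2.05 43.5 [-0.13, 0.69, -0.38, 2.37, 2.05, 0.5, 0.09] 0.0
8.624453783035278
rot/row deg 1.82 mm/row 6.9
-0.02, -1.8, 0.24, -0.0033, 0.003, -0.0053, 0,
-0.02, -1.8, 0.24, -0.0035, 0.003, -0.0052, 0,
-0.02, -1.8, 0.24, -0.0036, 0.003, -0.0051, 0,
-0.02, -1.8, 0.24, -0.0037, 0.0031, -0.005, 0,
-0.02, -1.8, 0.24, -0.0039, 0.0031, -0.0048, 0,
-0.02, -1.8, 0.24, -0.004, 0.0031, -0.0047, 0
```

carry_out:
  deltas: [0,-3,0.3,0,0.004,-0.003,0,0,-3,0.3,-0.004,0.004,-0.003,0,0,-3,0.3,-0.004,0.004,-0.003,0,0,-2,0.3,-0.004,0.003,-0.002,0,0,0,0,-0.002,0,0,0,0,0,0,0,0,0,0]

```text
clock: 7.1
eef_pos: [474.2, 101.5, 122.6]
tool_rot: [-3.091, -0.396, -0.285]
force: [-0.8, 0.8, 0.5]
width: 42.5
gripper_force: 0.0
```

```bash
python3 look.py; cat > go.py <<'E'
from h import *;from cell import ctrl;import sys
a=[float(x) for x in sys.argv[1:]]   # th u v n al rows claw
p,R=cur(ctrl.read_state());rows(p,R,*target(*a[:5]),int(a[5]),a[6])
E
python3 go.py .12 0 0 80 12 4 0
```

```text
7.1 [474.2 101.5 122.6] q [0.347, 0.853, -1.238, 2.387, 1.637, 1.056, 2.409] r [-3.0911, -0.3957, -0.2851]
v,u,n [ 2.3 -2.3 82.2] rot err to th=0 [ 0.6 12.1 -6.5] F [-0.8  0.8  0.5] T [ 0.06  0.41 -0.06]
rot/row deg 0.09 mm/row 5.4
-0.03, 0.04, 0.08, -0.0004, 0.0006, 0.0053, 0.0,
-0.03, 0.04, 0.08, -0.0004, 0.0006, 0.0053, 0.0,
-0.03, 0.04, 0.08, -0.0004, 0.0006, 0.0053, 0.0,
-0.03, 0.04, 0.08, -0.0004, 0.0006, 0.0053, 0.0
```

```bash
cat > p.py <<'E'
from kin import *
q0=np.array([0.347,0.853,-1.238,2.387,1.637,1.056,2.409]);lo[2]=-1.246;hi[2]=-1.2
for al in(8,11):
    q=q0
    for th,u,v,n in((.1,0,0,80),(.1,0,0,43.5),(.7,0,0,43.5),(1.3,0,0,43.5),(2.05,0,0,43.5),(2.05,0,0,80),(0,-23,74,80),(0,-23,74,46),(0,-76,76,46)):
        q,e=ik(*target(th,u,v,n,al),q,.005);print(al,th,u,n,q.round(2).tolist(),round(e,2))
E
timeout 60 python3 p.py; python3 go.py .12 0 0 43.5 10 6 0;python3 look.py w5
```

```text
8 0.1 0 80 [0.29, 0.92, -1.2, 2.44, 1.79, 1.15, 2.27] 0.0
8 0.1 0 43.5 [0.32, 1.03, -1.2, 2.41, 1.86, 1.22, 2.3] 0.0
8 0.7 0 43.5 [0.33, 1.06, -1.25, 2.41, 1.85, 1.27, 1.72] 0.0
8 1.3 0 43.5 [0.33, 1.06, -1.25, 2.41, 1.85, 1.27, 1.12] 0.0
8 2.05 0 43.5 [0.33, 1.06, -1.25, 2.41, 1.85, 1.27, 0.37] 0.0
8 2.05 0 80 [0.31, 0.95, -1.25, 2.44, 1.78, 1.2, 0.34] 0.0
8 0 -23 80 [0.35, 0.84, -1.2, 2.25, 1.64, 1.05, 2.65] 0.0
8 0 -23 46 [0.35, 0.94, -1.2, 2.22, 1.72, 1.1, 2.65] 0.0
8 0 -76 46 [0.25, 0.96, -1.2, 2.15, 1.67, 1.15, 2.64] 0.0
11 0.1 0 80 [0.33, 0.91, -1.2, 2.4, 1.72, 1.09, 2.36] 0.0
11 0.1 0 43.5 [0.34, 1.01, -1.2, 2.37, 1.8, 1.16, 2.39] 0.0
11 0.7 0 43.5 [0.36, 1.05, -1.25, 2.37, 1.79, 1.21, 1.8] 0.0
11 1.3 0 43.5 [0.36, 1.05, -1.25, 2.37, 1.79, 1.21, 1.2] 0.0
11 2.05 0 43.5 [0.36, 1.05, -1.25, 2.37, 1.79, 1.21, 0.45] 0.0
11 2.05 0 80 [0.34, 0.94, -1.25, 2.4, 1.72, 1.14, 0.42] 0.0
11 0 -23 80 [0.38, 0.86, -1.24, 2.21, 1.57, 1.06, 2.74] 0.0
11 0 -23 46 [0.37, 0.93, -1.2, 2.18, 1.64, 1.07, 2.74] 0.0
11 0 -76 46 [0.26, 0.95, -1.2, 2.11, 1.6, 1.11, 2.72] 0.0
rot/row deg 0.36 mm/row 9.6
0.02, 0.36, 0.05, 0.0011, 0.0003, 0.0095, 0.0,
0.02, 0.36, 0.05, 0.0011, 0.0003, 0.0095, 0.0,
0.02, 0.36, 0.05, 0.001, 0.0003, 0.0095, 0.0,
0.02, 0.36, 0.05, 0.001, 0.0003, 0.0095, 0.0,
0.02, 0.36, 0.05, 0.0009, 0.0003, 0.0095, 0.0,
0.02, 0.36, 0.05, 0.0008, 0.0003, 0.0095, 0.0
7.1 [474.2 101.5 122.6] q [0.347, 0.853, -1.238, 2.387, 1.637, 1.056, 2.409] r [-3.0911, -0.3957, -0.2851]
v,u,n [ 2.3 -2.3 82.2] rot err to th=0 [ 0.6 12.1 -6.5] F [-0.8  0.8  0.5] T [ 0.06  0.41 -0.06]
[[275.0, 129.0], [318.0, 138.0], [344.0, 168.0], [345.0, 205.0], [286.0, 234.0], [280.0, 190.0], [195.0, 139.0]]
```

View pics/w5.png

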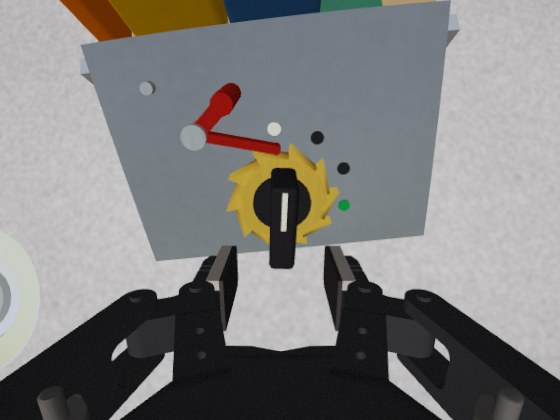

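The bar is centred and parallel between the open fingers (bar from (284,172) to (283,265), fingers at x 225 and 335). All planned poses are reachable from this branch, so I'll descend and close.

carry_out:
  deltas: [0,0.36,0,0.001,0.0003,0.0095,0,0,0.36,0,0.001,0.0003,0.0095,0,0,0.36,0,0.001,0.0003,0.0095,0,0,0.36,0,0.001,0.0003,0.0095,0,0,0.36,0,0.001,0.0003,0.0095,0,0,0.36,0,0.001,0.0003,0.0095,0,0,0,0,0,0,0,0,0,0,0,0,0,0,1,0,0,0,0,0,0,1,0,0,0,0,0,0,1,0,0,0,0,0,0,1]

```text
clock: 8.52
eef_pos: [502.1, 94.9, 73.1]
tool_rot: [-3.088, -0.433, -0.288]
force: [-1.1, 3.3, 4.6]
width: 15.0
gripper_force: 59.1
```

```bash
python3 look.py; python3 go.py .67 0 0 43.5 10 4 1
```

```text
8.525 [502.1  94.9  73.1] q [0.31, 0.984, -1.148, 2.383, 1.828, 1.127, 2.321] r [-3.0884, -0.4334, -0.2879]
v,u,n [-2.6 -0.3 25.3] rot err to th=0 [ 0.6 10.  -6.6] F [-1.1  3.3  4.6] T [0.73 0.21 0.38]
rot/row deg 7.95 mm/row 0.2
0.0, -0.0, 7.95, -0.0001, 0.0001, 0.0001, 1.0,
0.0, -0.0, 7.95, -0.0001, 0.0001, 0.0001, 1.0,
0.0, -0.0, 7.95, -0.0001, 0.0001, 0.0001, 1.0,
0.0, -0.0, 7.95, -0.0001, 0.0001, 0.0001, 1.0
```

carry_out:
  deltas: [0,0,5.4,0,0,0,1,0,0,5.4,0,0,0,1,0,0,5.4,0,0,0,1,0,0,5.4,0,0,0,1,0,0,5.4,0,0,0,1,0,0,5,0,0,0,1,0,0,0,0,0,0,1,0,0,0,0,0,0,1,0,0,0,0,0,0,1,0,0,0,0,0,0,1,0,0,0,0,0,0,1,0,0,0,0,0,0,1]

```text
clock: 10.02
eef_pos: [502.1, 96.0, 73.6]
tool_rot: [-2.857, -0.337, -0.88]
force: [-4.7, -0.4, 5.3]
width: 14.9
gripper_force: 99.5
```

```bash
python3 look.py w6; python3 go.py 1.28 0 0 43.5 10 5 1
```

```text
10.025 [502.1  96.   73.6] q [0.326, 1.009, -1.188, 2.384, 1.822, 1.166, 1.777] r [-2.8566, -0.3368, -0.8798]
v,u,n [-2.5 -1.3 25.8] rot err to th=0 [  3.2   9.6 -38.3] F [-4.7 -0.4  5.3] T [ 1.64 -0.77  1.2 ]
[[219.0, 168.0], [273.0, 147.0], [327.0, 161.0], [356.0, 201.0], [289.0, 291.0], [245.0, 248.0], [136.0, 235.0]]
rot/row deg 6.98 mm/row 0.3
-0.03, 0.02, 6.98, 0.0001, 0.0003, 0.0002, 1.0,
-0.03, 0.02, 6.98, 0.0001, 0.0003, 0.0002, 1.0,
-0.03, 0.02, 6.98, 0.0001, 0.0003, 0.0002, 1.0,
-0.03, 0.02, 6.98, 0.0002, 0.0002, 0.0002, 1.0,
-0.03, 0.02, 6.98, 0.0002, 0.0002, 0.0002, 1.0
```

View pics/w6.png

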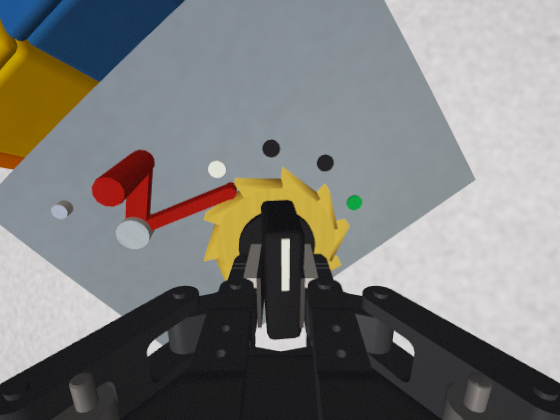

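The fingers hold the knob, with the stripe at (286,265) parallel to the pads. The pawl tip at (235,190) looks seated behind a tooth. I'll measure the knob angle.

```bash
cat > ang.py <<'E'
from h import *;import pickle,sys
w,im=pickle.load(open(sys.argv[1]+'.pkl','rb'));stripe(w,im,POSE,float(sys.argv[2]))
h=cv2.cvtColor(im,cv2.COLOR_RGB2HSV).astype(int);pv=proj(w,[face(POSE,-50,52,17)])[0]
m=((h[...,0]<6)|(h[...,0]>174))&(h[...,1]>150)
# arm tip: red pixel (on plane n=12) nearest to the knob axis
ys,xs=np.nonzero(m);A=axes(POSE[3]);P0=face(POSE,0,0,10);Q=[]
for q in np.c_[xs,ys]:
    o,r=ray(w,q);X=o+r*((P0-o)@A[:,2])/(r@A[:,2]);Q.append([(X-P0)@A[:,1],(X-P0)@A[:,0]])
Q=np.array(Q);i=np.argsort(np.hypot(*Q.T))[:12];c=Q[i].mean(0);print('pawl tip u,v',c.round(1),'radius',np.hypot(*c).round(1),'angle from pivot',np.arctan2(c[1]-52,c[0]+50).round(3))
E
for a in "w3 .1" "w5 .12" "w6 .67"; do python3 ang.py $a; done
```

```text
stripe n 171 c u,v [ 0.9 15.1] ang axis 0.061 pca 0.146
pawl tip u,v [-0.5 36. ] radius 36.0 angle from pivot -0.313
stripe n 206 c u,v [ 0.7 15. ] ang axis 0.044 pca 0.144
pawl tip u,v [-1.2 35. ] radius 35.0 angle from pivot -0.336
stripe n 369 c u,v [ 8.2 13.4] ang axis 0.551 pca 0.644
pawl tip u,v [-2.3 34.6] radius 34.7 angle from pivot -0.349
```

Click 1 is in: the knob is at about 0.65 and the pawl is down. On to click 2.

carry_out:
  deltas: [0,0,5.9,0,0,0,1,0,0,5.9,0,0,0,1,0,0,5.9,0,0,0,1,0,0,5.9,0,0,0,1,0,0,5.9,0,0,0,1,0,0,5.9,0,0,0,1,0,0,0,0,0,0,1,0,0,0,0,0,0,1,0,0,0,0,0,0,1,0,0,0,0,0,0,1,0,0,0,0,0,0,1,0,0,0,0,0,0,1]

```text
clock: 11.58
eef_pos: [502.7, 95.3, 74.0]
tool_rot: [-2.717, -0.118, -1.475]
force: [-6.5, 0.9, 5.4]
width: 15.6
gripper_force: 138.7
```

```bash
python3 look.py w7; python3 ang.py w7 1.28; python3 go.py 1.28 0 0 43.5 10 5 1
```

```text
11.575 [502.7  95.3  74. ] q [0.334, 1.023, -1.209, 2.383, 1.818, 1.19, 1.166] r [-2.7168, -0.1178, -1.4748]
v,u,n [-1.7 -0.7 25.7] rot err to th=0 [  6.3   8.4 -73.6] F [-6.5  0.9  5.4] T [ 0.94 -1.79  0.86]
[[187.0, 218.0], [216.0, 173.0], [269.0, 152.0], [320.0, 166.0], [290.0, 288.0], [223.0, 277.0], [158.0, 313.0]]
stripe n 350 c u,v [14.3  5.6] ang axis 1.196 pca 1.289
pawl tip u,v [-2.1 35.5] radius 35.5 angle from pivot -0.332
rot/row deg 0.11 mm/row 0.4
-0.04, 0.0, -0.1, 0.0001, 0.0003, 0.0002, 1.0,
-0.04, 0.0, -0.1, 0.0001, 0.0003, 0.0002, 1.0,
-0.04, 0.0, -0.1, 0.0001, 0.0003, 0.0002, 1.0,
-0.04, 0.0, -0.1, 0.0001, 0.0003, 0.0002, 1.0,
-0.04, 0.0, -0.1, 0.0001, 0.0003, 0.0002, 1.0
```

Click 2 is in: knob 1.29, pawl down. On to click 3.

carry_out:
  deltas: [0,0,5.5,0,0,0,1,0,0,5.5,0,0,0,1,0,0,5.5,0,0,0,1,0,0,5.5,0,0,0,1,0,0,5.5,0,0,0,1,0,0,5.5,0,0,0,1,0,0,5.5,0,0,0,1,0,0,0,0,0,0,1,0,0,0,0,0,0,1,0,0,0,0,0,0,1,0,0,0,0,0,0,1,0,0,0,0,0,0,1]

```text
clock: 13.12
eef_pos: [502.3, 93.6, 74.2]
tool_rot: [-2.73, 0.16, -2.091]
force: [-9.6, 3.7, 11.3]
width: 15.6
gripper_force: 136.3
```

```bash
python3 look.py w8; python3 ang.py w8 1.96; python3 - <<'E'
from cell import ctrl;import cv2,numpy as np
a=cv2.resize(ctrl.get_image('top')[130:230,205:305],(400,400),interpolation=2);b=cv2.resize(ctrl.get_image('side')[150:255,250:360],(400,382),interpolation=2)
o=np.zeros((400,800,3),np.uint8);o[:,:400]=a;o[:382,400:]=b;cv2.imwrite('pics/crop1.png',o[:,:,::-1])
E
```

```text
13.125 [502.3  93.6  74.2] q [0.338, 1.03, -1.22, 2.384, 1.813, 1.206, 0.497] r [-2.73, 0.1603, -2.0906]
v,u,n [-1.7  1.  25.9] rot err to th=0 [   9.7    6.2 -112.1] F [-9.6  3.7 11.3] T [-1.08 -1.55 -0.71]
[[195.0, 279.0], [187.0, 229.0], [214.0, 183.0], [263.0, 162.0], [287.0, 286.0], [225.0, 314.0], [225.0, 367.0]]
stripe n 322 c u,v [14.1 -5.5] ang axis 1.943 pca 1.939
pawl tip u,v [-0.7 36.1] radius 36.1 angle from pivot -0.313
```

View pics/crop1.png

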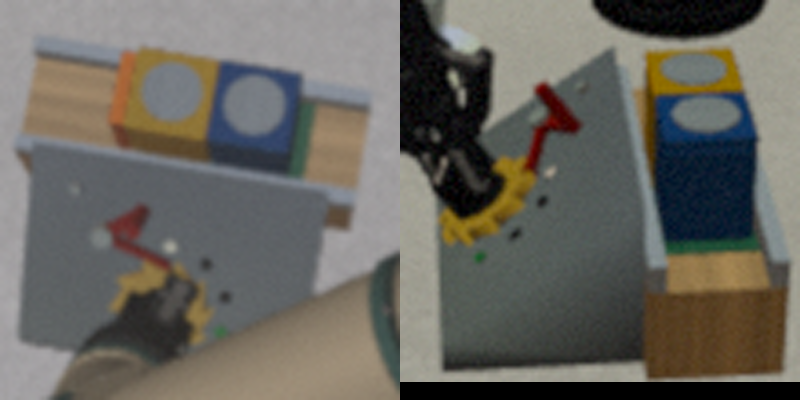

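The blue tin is on the green pad, with green showing past its right edge near (305,140), and the knob is at about 1.95. I'll add 3° for margin, release and lift off.

carry_out:
  deltas: [0,0,1.5,0,0,0,1,0,0,1.5,0,0,0,1,0,0,0,0,0,0,1,0,0,0,0,0,0,1,0,0,0,0,0,0,0,0,0,0,0,0,0,0,0,0,0,0,0,0,0,0,0,0,0,0,0,0,0,0,0,0,0,-0.012,0,0,0,0,0,0,-0.012,0,0,0,0,0,0,-0.012,0,0,0,0,0,0,-0.012,0]

```text
clock: 14.78
eef_pos: [481.5, 97.7, 117.2]
tool_rot: [-2.743, 0.181, -2.141]
force: [-0.0, 0.6, 0.5]
width: 42.7
gripper_force: 0.0
```

```bash
python3 look.py w9; python3 ang.py w9 1.98; python3 go.py 0 -23 74 85 10 12 0.2
```

```text
14.775 [481.5  97.7 117.2] q [0.332, 0.877, -1.225, 2.405, 1.702, 1.098, 0.452] r [-2.7427, 0.1815, -2.1406]
v,u,n [ 5.6  0.3 73.3] rot err to th=0 [  10.1    6.3 -115.2] F [-0.   0.6  0.5] T [ 0.08  0.43 -0.04]
[[212.0, 249.0], [205.0, 210.0], [223.0, 172.0], [262.0, 153.0], [284.0, 242.0], [239.0, 265.0], [240.0, 318.0]]
stripe n 216 c u,v [12.  -5.7] ang axis 2.018 pca 2.018
pawl tip u,v [-33.4  46. ] radius 56.8 angle from pivot -0.35
rot/row deg 9.62 mm/row 5.7
-0.01, -0.01, -9.62, -0.004, -0.0041, -0.0003, 0.2,
-0.01, -0.01, -9.62, -0.0033, -0.0047, -0.0003, 0.2,
-0.01, -0.01, -9.62, -0.0025, -0.0052, -0.0003, 0.2,
-0.01, -0.01, -9.62, -0.0016, -0.0055, -0.0003, 0.2,
-0.01, -0.01, -9.62, -0.0006, -0.0057, -0.0003, 0.2,
-0.01, -0.01, -9.62, 0.0003, -0.0057, -0.0003, 0.2,
-0.01, -0.01, -9.62, 0.0013, -0.0056, -0.0003, 0.2,
-0.01, -0.01, -9.62, 0.0022, -0.0053, -0.0003, 0.2,
-0.01, -0.01, -9.62, 0.003, -0.0048, -0.0003, 0.2,
-0.01, -0.01, -9.62, 0.0038, -0.0043, -0.0003, 0.2,
-0.01, -0.01, -9.62, 0.0045, -0.0036, -0.0003, 0.2,
-0.01, -0.01, -9.62, 0.005, -0.0028, -0.0003, 0.2
```

carry_out:
  deltas: [0,0,-9.6,-0.004,-0.0041,0,0.2,0,0,-9.6,-0.0033,-0.0047,0,0.2,0,0,-9.6,-0.0025,-0.0052,0,0.2,0,0,-9.6,-0.0016,-0.0055,0,0.2,0,0,-9.6,-0.0006,-0.0057,0,0.2,0,0,-9.6,0.0003,-0.0057,0,0.2,0,0,-9.6,0.0013,-0.0056,0,0.2,0,0,-9.6,0.0022,-0.0053,0,0.2,0,0,-9.6,0.003,-0.0048,0,0.2,0,0,-9.6,0.0038,-0.0043,0,0.2,0,0,-9.6,0.0045,-0.0036,0,0.2,0,0,-9.6,0.005,-0.0028,0,0.2]

```text
clock: 16.32
eef_pos: [543.7, 110.5, 143.9]
tool_rot: [3.14, -0.436, -0.161]
force: [-0.3, -1.0, -0.4]
width: 34.5
gripper_force: 0.0
```

carry_out:
  deltas: [0,0,0,0,0,0,0.2,0,0,0,0,0,0,0.2]

```text
clock: 16.58
eef_pos: [543.3, 110.3, 143.5]
tool_rot: [-3.14, -0.436, -0.17]
force: [-0.4, 0.7, 0.2]
width: 34.0
gripper_force: 0.0
```

```bash
python3 look.py w10; python3 go.py 0 -23 74 50 10 5 0.2
python3 - <<'E'
from h import *;import pickle
w,im=pickle.load(open('w10.pkl','rb'));print('post top/base',proj(w,[face(POSE,-23,74,48),face(POSE,-23,74,6)]).round(0).tolist())
E
```

```text
16.575 [543.3 110.3 143.5] q [0.31, 0.777, -1.093, 2.229, 1.59, 0.929, 2.682] r [-3.14, -0.4355, -0.1701]
v,u,n [ 69.1 -22.   61. ] rot err to th=0 [ 0.2 10.  -0.5] F [-0.4  0.7  0.2] T [ 0.05  0.46 -0.03]
[[313.0, 234.0], [351.0, 245.0], [371.0, 271.0], [367.0, 301.0], [318.0, 344.0], [321.0, 311.0], [239.0, 243.0]]
rot/row deg 0.09 mm/row 5.9
0.03, 0.01, -0.09, 0.0014, -0.0002, 0.0057, 0.2,
0.03, 0.01, -0.09, 0.0014, -0.0002, 0.0057, 0.2,
0.03, 0.01, -0.09, 0.0014, -0.0002, 0.0057, 0.2,
0.03, 0.01, -0.09, 0.0014, -0.0002, 0.0057, 0.2,
0.03, 0.01, -0.09, 0.0014, -0.0002, 0.0057, 0.2
post top/base [[281.0, 239.0], [280.0, 205.0]]
```

View pics/w10.png

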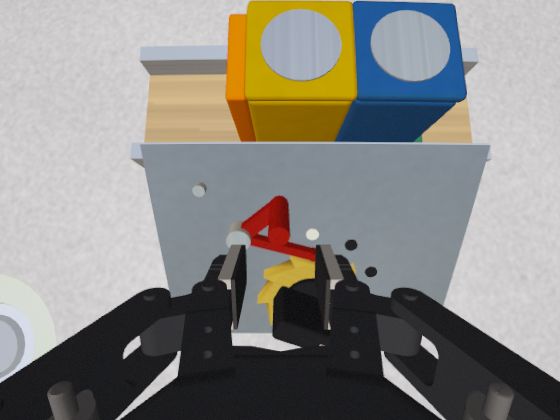

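That was the last of my picture views; I'll use numbers from here. The post top at (278,238) sits midway between the fingers (235 and 325), where predicted. I'll locate the small stop pin at (199,190), which I saw at (195,61) in the earlier view, to check clearance.

```bash
python3 - <<'E'
from h import *;import pickle
A=axes(POSE[3]);r=[]
for f,px in(('w3',(195,61)),('w10',(199,190)),('w5',(147,89)),('w6',(61,210))):
    w,im=pickle.load(open(f+'.pkl','rb'));r.append(ray(w,px))
X,e=tri(r);print('pin v,u,n',(A.T@(X-POSE[:3])).round(1),e)
E
python3 go.py 0 -23 74 46 10 5 0.2
echo; python3 - <<'E'
from h import *
prev=None
for a in (39,50,60,70,80,90,100,110,120,130):
    u,v=-50+35*np.cos(np.radians(a)),52+35*np.sin(np.radians(a));p,R=target(0,u,v,46,10)
    if prev is not None:print(a,(R.T@(p-prev)/1000).round(4))
    prev=p
E
```

```text
pin v,u,n [ 84.1 -75.7   4. ] 0.3307879863279105
rot/row deg 0.09 mm/row 6.7
0.03, 0.01, -0.09, 0.0015, -0.0002, 0.0065, 0.2,
0.03, 0.01, -0.09, 0.0015, -0.0002, 0.0065, 0.2,
0.03, 0.01, -0.09, 0.0015, -0.0002, 0.0065, 0.2,
0.03, 0.01, -0.09, 0.0015, -0.0002, 0.0065, 0.2,
0.03, 0.01, -0.09, 0.0015, -0.0002, 0.0065, 0.2

50 [ 0.0047 -0.0047 -0.0008]
60 [ 0.0034 -0.005  -0.0006]
70 [ 0.0025 -0.0055 -0.0004]
80 [ 0.0016 -0.0059 -0.0003]
90 [ 0.0005 -0.0061 -0.0001]
100 [-0.0005 -0.0061  0.0001]
110 [-0.0016 -0.0059  0.0003]
120 [-0.0025 -0.0055  0.0004]
130 [-0.0034 -0.005   0.0006]
```

The pin is low (4 mm), so there is no conflict. I'll descend over the post, then sweep the arc.

carry_out:
  deltas: [0,0,0,0.0015,-0.0002,0.0065,0.2,0,0,0,0.0015,-0.0002,0.0065,0.2,0,0,0,0.0015,-0.0002,0.0065,0.2,0,0,0,0.0015,-0.0002,0.0065,0.2,0,0,0,0.0015,-0.0002,0.0065,0.2,0,0,0,0,0,0,0.2]

```text
clock: 17.38
eef_pos: [564.2, 107.8, 116.6]
tool_rot: [-3.141, -0.435, -0.168]
force: [-0.8, 0.3, -0.0]
width: 34.2
gripper_force: 0.0
```

carry_out:
  deltas: [0,0,0,0.0047,-0.0047,-0.0008,0.2,0,0,0,0.0034,-0.005,-0.0006,0.2,0,0,0,0.0025,-0.0055,-0.0004,0.2,0,0,0,0.0016,-0.0059,-0.0003,0.2,0,0,0,0.0005,-0.0061,0,0.2,0,0,0,-0.0005,-0.0061,0,0.2,0,0,0,-0.0016,-0.0059,0.0003,0.2,0,0,0,-0.0025,-0.0055,0.0004,0.2,0,0,0,-0.0034,-0.005,0.0006,0.2,0,0,0,0,0,0,0.2,0,0,0,0,0,0,0.2]

```text
clock: 18.75
eef_pos: [576.2, 156.1, 119.8]
tool_rot: [-3.141, -0.436, -0.167]
force: [-0.1, 0.3, -0.1]
width: 33.9
gripper_force: 0.0
```

```bash
python3 look.py w11; cat > post.py <<'E'
from h import *;import pickle,sys
w,im=pickle.load(open(sys.argv[1]+'.pkl','rb'));h=cv2.cvtColor(im,cv2.COLOR_RGB2HSV).astype(int)
m=(((h[...,0]<6)|(h[...,0]>174))&(h[...,1]>150)).astype(np.uint8)
for nm,(u,v) in(('down',(-23,74)),('off',(-76,76)),('down tip',(-2,36)),('mid',(-50,87))):
    n=12 if 'tip' in nm else 44
    c=proj(w,[face(POSE,u,v,n)])[0];x,y=c.astype(int)
    print(nm,c.round(0),'red frac',m[max(y-4,0):y+5,max(x-4,0):x+5].mean().round(2) if 0<=x<560 and 0<=y<420 else 'out')
ys,xs=np.nonzero(m);print('red n',len(xs),'x',xs.min(),xs.max(),'y',ys.min(),ys.max())
E
python3 post.py w10; python3 post.py w11
```

```text
18.75 [576.2 156.1 119.8] q [0.201, 0.86, -1.052, 2.125, 1.603, 0.977, 2.68] r [-3.1414, -0.4356, -0.1674]
v,u,n [ 76.1 -72.5  27.2] rot err to th=0 [ 0.2 10.  -0.3] F [-0.1  0.3 -0.1] T [0.03 0.4  0.06]
[[398.0, 271.0], [439.0, 282.0], [456.0, 309.0], [445.0, 340.0], [416.0, 402.0], [427.0, 368.0], [322.0, 285.0]]
down [281. 235.] red frac 1.0
off [183. 232.] red frac 0.0
down tip [311. 258.] red frac 0.7
mid [229. 214.] red frac 0.0
red n 2074 x 241 315 y 196 260
down [391. 285.] red frac 0.0
off [276. 283.] red frac 1.0
down tip [398. 299.] red frac 0.0
mid [334. 263.] red frac 0.0
red n 2898 x 261 348 y 187 296
```

The pawl is off: the post is at its off position and nothing is left at the down position. I'll lift and go back to the knob.

carry_out:
  deltas: [0,0,0,0,0,-0.011,0.2,0,0,0,0,0,-0.011,0.2,0,0,0,0,0,-0.011,0.1,0,0,0,0,0,-0.011,0,0,0,0,0,0,0,0,0,0,0,0,0,0,0]

```text
clock: 19.55
eef_pos: [558.0, 159.1, 159.8]
tool_rot: [-3.141, -0.436, -0.168]
force: [0.1, -0.5, 0.5]
width: 42.8
gripper_force: 0.0
```

```bash
python3 look.py w12; python3 post.py w12; python3 go.py 2.0 0 0 84 10 12 0
```

```text
19.55 [558.  159.1 159.8] q [0.22, 0.777, -1.104, 2.137, 1.499, 0.975, 2.727] r [-3.1414, -0.4357, -0.1676]
v,u,n [ 83.8 -72.5  70.5] rot err to th=0 [ 0.2 10.  -0.3] F [ 0.1 -0.5  0.5] T [ 0.09  0.47 -0.01]
[[377.0, 244.0], [411.0, 254.0], [427.0, 278.0], [420.0, 305.0], [390.0, 347.0], [396.0, 316.0], [314.0, 253.0]]
down [365. 247.] red frac 0.0
off [276. 245.] red frac 1.0
down tip [377. 266.] red frac 0.0
mid [321. 229.] red frac 0.54
red n 1889 x 6 333 y 73 255
rot/row deg 9.52 mm/row 9.4
0.01, -0.01, 9.52, -0.007, 0.0061, 0.0017, 0.0,
0.01, -0.01, 9.52, -0.0059, 0.0072, 0.0017, 0.0,
0.01, -0.01, 9.52, -0.0047, 0.008, 0.0017, 0.0,
0.01, -0.01, 9.52, -0.0033, 0.0087, 0.0017, 0.0,
0.01, -0.01, 9.52, -0.0018, 0.0091, 0.0017, 0.0,
0.01, -0.01, 9.52, -0.0002, 0.0093, 0.0017, 0.0,
0.01, -0.01, 9.52, 0.0013, 0.0092, 0.0017, 0.0,
0.01, -0.01, 9.52, 0.0028, 0.0089, 0.0017, 0.0,
0.01, -0.01, 9.52, 0.0042, 0.0083, 0.0017, 0.0,
0.01, -0.01, 9.52, 0.0055, 0.0075, 0.0017, 0.0,
0.01, -0.01, 9.52, 0.0067, 0.0064, 0.0017, 0.0,
0.01, -0.01, 9.52, 0.0077, 0.0053, 0.0017, 0.0
```

carry_out:
  deltas: [0,0,9.5,-0.007,0.0061,0.001,0,0,0,9.5,-0.0059,0.0072,0.001,0,0,0,9.5,-0.0047,0.008,0.001,0,0,0,9.5,-0.0033,0.0087,0.001,0,0,0,9.5,-0.0018,0.0091,0.001,0,0,0,9.5,-0.0002,0.0093,0.001,0,0,0,9.5,0.0013,0.0092,0.001,0,0,0,9.5,0.0028,0.0089,0.001,0,0,0,9.5,0.0042,0.0083,0.001,0,0,0,9.5,0.0055,0.0075,0.001,0,0,0,9.5,0.0067,0.0064,0.001,0,0,0,9.5,0.0077,0.0053,0.001,0]

```text
clock: 21.1
eef_pos: [475.2, 98.9, 112.8]
tool_rot: [-2.741, 0.175, -2.127]
force: [1.1, -0.4, -0.3]
width: 43.0
gripper_force: 0.0
```

carry_out:
  deltas: [0,0,0,0,0,0,0,0,0,0,0,0,0,0]

```text
clock: 21.35
eef_pos: [475.8, 99.4, 113.3]
tool_rot: [-2.739, 0.172, -2.119]
force: [0.5, 0.5, 0.2]
width: 42.8
gripper_force: 0.0
```

```bash
python3 look.py w13; python3 ang.py w13 2.0; python3 go.py 2.01 0 0 43.5 10 5 0
```

```text
21.35 [475.8  99.4 113.3] q [0.291, 0.843, -1.157, 2.42, 1.726, 1.042, 0.43] r [-2.7395, 0.1724, -2.1193]
v,u,n [-1.4 -0.5 73.5] rot err to th=0 [  10.1    6.4 -113.9] F [0.5 0.5 0.2] T [-0.01  0.42  0.02]
[[202.0, 251.0], [195.0, 212.0], [215.0, 174.0], [253.0, 156.0], [272.0, 246.0], [226.0, 268.0], [228.0, 321.0]]
stripe n 197 c u,v [12.  -5.6] ang axis 2.01 pca 2.024
pawl tip u,v [-63.1  60.1] radius 87.1 angle from pivot 2.586
rot/row deg 0.19 mm/row 9.7
-0.0, -0.02, 0.19, -0.0005, -0.0012, 0.0096, 0.0,
-0.0, -0.02, 0.19, -0.0005, -0.0012, 0.0096, 0.0,
-0.0, -0.02, 0.19, -0.0005, -0.0012, 0.0096, 0.0,
-0.0, -0.02, 0.19, -0.0005, -0.0012, 0.0096, 0.0,
-0.0, -0.02, 0.19, -0.0005, -0.0012, 0.0096, 0.0
```

carry_out:
  deltas: [0,0,0.2,-0.0005,-0.0012,0.0096,0,0,0,0.2,-0.0005,-0.0012,0.0096,0,0,0,0.2,-0.0005,-0.0012,0.0096,0,0,0,0.2,-0.0005,-0.0012,0.0096,0,0,0,0.2,-0.0005,-0.0012,0.0096,0,0,0,0,0,0,0,0,0,0,0,0,0,0,1,0,0,0,0,0,0,1,0,0,0,0,0,0,1,0,0,0,0,0,0,1]

```text
clock: 22.65
eef_pos: [502.1, 93.9, 73.5]
tool_rot: [-2.739, 0.18, -2.138]
force: [-1.2, -0.8, 6.4]
width: 17.6
gripper_force: 58.8
```

```bash
python3 look.py; python3 go.py 0.06 0 0 43.5 10 14 1|head -3
```

```text
22.65 [502.1  93.9  73.5] q [0.286, 0.95, -1.094, 2.385, 1.839, 1.078, 0.401] r [-2.7389, 0.1798, -2.1379]
v,u,n [-2.2  0.8 25.5] rot err to th=0 [  10.     6.1 -115. ] F [-1.2 -0.8  6.4] T [-1.07 -0.96 -0.38]
rot/row deg 7.99 mm/row 0.1
-0.0, -0.02, -7.99, -0.0, 0.0001, 0.0, 1.0,
-0.0, -0.02, -7.99, -0.0, 0.0001, 0.0, 1.0,
```

carry_out:
  deltas: [0,0,-8,0,0,0,1,0,0,-8,0,0,0,1,0,0,-8,0,0,0,1,0,0,-8,0,0,0,1,0,0,-8,0,0,0,1,0,0,-8,0,0,0,1,0,0,-8,0,0,0,1,0,0,-8,0,0,0,1,0,0,-8,0,0,0,1,0,0,-8,0,0,0,1,0,0,-8,0,0,0,1,0,0,-8,0,0,0,1]

```text
clock: 24.15
eef_pos: [502.0, 95.2, 73.4]
tool_rot: [-2.991, -0.413, -0.525]
force: [-2.3, -1.7, 7.8]
width: 15.4
gripper_force: 58.3
```

carry_out:
  deltas: [0,0,-5,0,0,0,1,0,0,-5,0,0,0,1,0,0,-5,0,0,0,1,0,0,0,0,0,0,1,0,0,0,0,0,0,1]

```text
clock: 24.78
eef_pos: [501.7, 95.0, 73.2]
tool_rot: [-3.107, -0.436, -0.246]
force: [0.5, -2.0, 6.7]
width: 14.9
gripper_force: 59.6
```

```bash
python3 look.py w14; python3 ang.py w14 .05;python3 post.py w14
```

```text
24.775 [501.7  95.   73.2] q [0.12, 0.8, -0.78, 2.388, 1.932, 0.81, 2.207] r [-3.107, -0.436, -0.2458]
v,u,n [-2.9 -0.3 25.6] rot err to th=0 [ 0.5  9.9 -4.4] F [ 0.5 -2.   6.7] T [-0.19 -0.52  0.07]
[[275.0, 148.0], [331.0, 161.0], [363.0, 201.0], [361.0, 246.0], [285.0, 295.0], [280.0, 238.0], [165.0, 158.0]]
stripe n 366 c u,v [-0.5 15.6] ang axis -0.034 pca 0.072
pawl tip u,v [-46.9  60.7] radius 76.7 angle from pivot 1.231
down [203. 114.] red frac 0.0
off [ 55. 122.] red frac 1.0
down tip [273. 179.] red frac 0.0
mid [117.  82.] red frac 0.0
red n 5871 x 29 174 y 20 150
```

carry_out:
  deltas: [0,0,-2.2,0,0,0,1,0,0,-2.2,0,0,0,1,0,0,-2,0,0,0,1,0,0,0,0,0,0,1,0,0,0,0,0,0,1]

```text
clock: 25.45
eef_pos: [501.8, 94.7, 73.2]
tool_rot: [3.126, -0.436, -0.13]
force: [-1.4, 0.1, 8.4]
width: 14.8
gripper_force: 68.7
```

```bash
python3 look.py w15; python3 ang.py w15 0
```

```text
25.45 [501.8  94.7  73.2] q [0.108, 0.792, -0.759, 2.388, 1.938, 0.794, 2.305] r [3.1259, -0.4364, -0.1295]
v,u,n [-2.8  0.  25.5] rot err to th=0 [-0.  10.   1.6] F [-1.4  0.1  8.4] T [ 0.3  -0.65 -1.57]
[[286.0, 148.0], [339.0, 167.0], [366.0, 209.0], [358.0, 254.0], [283.0, 296.0], [286.0, 238.0], [176.0, 147.0]]
stripe n 375 c u,v [-1.5 15.8] ang axis -0.095 pca 0.004
pawl tip u,v [-47.   60.8] radius 76.8 angle from pivot 1.242
```

The knob is hard against its home stop (torque −1.6 N m, stripe angle 0). I'll release, lift and go to the pawl.

carry_out:
  deltas: [0,0,0,0,0,0,0,0,0,0,0,0,0,0,0,0,0,0,0,0,0,0,0,0,0,0,0,0,0,0,0,0,0,-0.012,0,0,0,0,0,0,-0.012,0,0,0,0,0,0,-0.012,0,0,0,0,0,0,-0.012,0,0,0,0,0,0,0,0.1]

```text
clock: 26.62
eef_pos: [481.4, 98.1, 117.4]
tool_rot: [3.123, -0.437, -0.121]
force: [0.5, -0.2, 0.1]
width: 38.5
gripper_force: 0.0
```

```bash
python3 look.py w16; python3 ang.py w16 0; python3 post.py w16; python3 go.py 0 -74 76.5 85 10 6 0.2
```

```text
26.625 [481.4  98.1 117.4] q [0.103, 0.662, -0.779, 2.412, 1.808, 0.725, 2.383] r [3.1229, -0.4374, -0.1209]
v,u,n [ 5.6 -0.1 73.5] rot err to th=0 [-0.1  9.9  2.1] F [ 0.5 -0.2  0.1] T [0.05 0.4  0.01]
[[285.0, 142.0], [326.0, 157.0], [348.0, 191.0], [343.0, 227.0], [282.0, 249.0], [285.0, 204.0], [203.0, 139.0]]
stripe n 221 c u,v [-1.4 15. ] ang axis -0.09 pca 0.001
pawl tip u,v [-47.1  61.2] radius 77.3 angle from pivot 1.269
down [242. 110.] red frac 0.0
off [135. 103.] red frac 1.0
down tip [281. 165.] red frac 0.0
mid [185.  80.] red frac 0.0
red n 2777 x 119 220 y 37 131
rot/row deg 0.35 mm/row 16.8
0.02, -0.01, 0.34, 0.0118, -0.0119, -0.0009, 0.2,
0.02, -0.01, 0.34, 0.0117, -0.012, -0.0009, 0.2,
0.02, -0.01, 0.34, 0.0116, -0.0121, -0.0009, 0.2,
0.02, -0.01, 0.34, 0.0116, -0.0121, -0.0009, 0.2,
0.02, -0.01, 0.34, 0.0115, -0.0122, -0.0009, 0.2,
0.02, -0.01, 0.34, 0.0114, -0.0123, -0.0009, 0.2
```

carry_out:
  deltas: [0,0,0.35,0.0118,-0.0119,-0.0009,0.2,0,0,0.35,0.0117,-0.012,-0.0009,0.2,0,0,0.35,0.0116,-0.0121,-0.0009,0.2,0,0,0.35,0.0116,-0.0121,-0.0009,0.2,0,0,0.35,0.0115,-0.0122,-0.0009,0.2,0,0,0.35,0.0114,-0.0123,-0.0009,0.2,0,0,0,0,0,0,0.2,0,0,0,0,0,0,0.2]

```text
clock: 27.68
eef_pos: [551.0, 160.6, 148.8]
tool_rot: [3.138, -0.434, -0.161]
force: [0.2, -0.5, -0.8]
width: 34.2
gripper_force: 0.0
```

```bash
python3 look.py w17; python3 post.py w17; python3 go.py 0 -74 76.5 46 10 5 0.2
```

```text
27.675 [551.  160.6 148.8] q [0.02, 0.646, -0.752, 2.163, 1.481, 0.706, 2.693] r [3.1383, -0.4344, -0.1614]
v,u,n [ 71.7 -73.   65.6] rot err to th=0 [ 0.2 10.1 -0. ] F [ 0.2 -0.5 -0.8] T [ 0.08  0.48 -0.01]
[[382.0, 234.0], [417.0, 244.0], [433.0, 270.0], [425.0, 299.0], [395.0, 340.0], [403.0, 308.0], [316.0, 242.0]]
down [371. 234.] red frac 0.0
off [277. 232.] red frac 1.0
down tip [381. 257.] red frac 0.0
mid [325. 214.] red frac 0.54
red n 2040 x 4 337 y 91 241
rot/row deg 0.05 mm/row 7.6
0.04, 0.02, -0.0, 0.0016, -0.0002, 0.0074, 0.2,
0.04, 0.02, -0.0, 0.0016, -0.0002, 0.0074, 0.2,
0.04, 0.02, -0.0, 0.0016, -0.0002, 0.0075, 0.2,
0.04, 0.02, -0.0, 0.0016, -0.0002, 0.0075, 0.2,
0.04, 0.02, -0.0, 0.0016, -0.0002, 0.0075, 0.2
```

carry_out:
  deltas: [0,0,0,0.0016,-0.0002,0.0075,0.2,0,0,0,0.0016,-0.0002,0.0075,0.2,0,0,0,0.0016,-0.0002,0.0075,0.2,0,0,0,0.0016,-0.0002,0.0075,0.2,0,0,0,0.0016,-0.0002,0.0075,0.2,0,0,0,0,0,0,0.2]

```text
clock: 28.48
eef_pos: [574.8, 158.4, 118.2]
tool_rot: [3.139, -0.435, -0.162]
force: [1.1, 0.2, 0.6]
width: 34.3
gripper_force: 0.0
```

carry_out:
  deltas: [0,0,0,0.0034,0.004,-0.0006,0.2,0,0,0,0.0034,0.005,-0.0006,0.2,0,0,0,0.0025,0.0055,-0.0004,0.2,0,0,0,0.0016,0.0059,-0.0003,0.2,0,0,0,0.0005,0.0061,0,0.2,0,0,0,-0.0005,0.0061,0,0.2,0,0,0,-0.0016,0.0059,0.0003,0.2,0,0,0,-0.0025,0.0055,0.0004,0.2,0,0,0,-0.0034,0.005,0.0006,0.2,0,0,0,-0.0044,0.0045,0.0008,0.2,0,0,0,0,0,0,0.2,0,0,0,0,0,0,0.2]

```text
clock: 29.98
eef_pos: [565.4, 106.3, 118.4]
tool_rot: [3.14, -0.436, -0.161]
force: [0.1, -0.1, 0.1]
width: 34.2
gripper_force: 0.0
```

```bash
python3 look.py w18; python3 post.py w18
```

```text
29.975 [565.4 106.3 118.4] q [0.114, 0.696, -0.709, 2.201, 1.657, 0.653, 2.634] r [3.14, -0.4357, -0.1615]
v,u,n [ 73.  -21.6  27.6] rot err to th=0 [ 0.1 10.  -0. ] F [ 0.1 -0.1  0.1] T [ 0.09  0.44 -0.03]
[[317.0, 268.0], [361.0, 279.0], [382.0, 307.0], [376.0, 339.0], [323.0, 400.0], [326.0, 366.0], [232.0, 280.0]]
down [280. 280.] red frac 1.0
off [164. 277.] red frac 0.0
down tip [315. 296.] red frac 0.69
mid [218. 257.] red frac 0.0
red n 2647 x 245 318 y 227 299
```

The pawl is down again, with both post and tip at their down positions. I'll lift clear and check.

carry_out:
  deltas: [0,0,0,0,0,-0.011,0.2,0,0,0,0,0,-0.011,0.2,0,0,0,0,0,-0.011,0.2,0,0,0,0,0,-0.011,0.2,0,0,0,-0.01,0,-0.012,0,0,0,0,-0.01,0,-0.012,0,0,0,0,-0.01,0,-0.012,0,0,0,0,0,0,0,0,0,0,0,0,0,0,0]

```text
clock: 31.15
eef_pos: [505.4, 115.9, 178.3]
tool_rot: [3.14, -0.436, -0.162]
force: [-0.3, -0.0, -0.7]
width: 42.9
gripper_force: 0.0
```

```bash
python3 look.py w19; python3 ang.py w19 0; python3 post.py w19; python3 - <<'E'
from h import *;from cell import ctrl
# blue lid / green pad: cast the top-view blue-tin corners
im=ctrl.get_image('top');c=ctrl.calibration('top');h=cv2.cvtColor(im,cv2.COLOR_RGB2HSV).astype(int)
A=axes(POSE[3]);Rz=Ro.from_euler('z',POSE[3]).as_matrix();O=POSE[:3]-Rz@[-60,0,54]
m=((h[...,0]>105)&(h[...,0]<125)&(h[...,1]>100));m[:130]=0;m[180:]=0;m[:,:205]=0;m[:,305:]=0
l=(h[...,1]<70)&(h[...,2]>110)
# lid circle: bright grey inside blue hull
ys,xs=np.nonzero(m);hull=cv2.convexHull(np.c_[xs,ys].astype(np.int32));k=np.zeros(m.shape,np.uint8);cv2.fillConvexPoly(k,hull,1)
y,x=np.nonzero(l&(k>0));q=(x.mean(),y.mean());o,r=ray(c,q);X=o+r*(150-o[2])/r[2];print('blue lid centre feeder',(Rz.T@(X-O)).round(1),len(x))
E
```

```text
31.15 [505.4 115.9 178.3] q [0.108, 0.521, -0.773, 2.287, 1.465, 0.633, 2.703] r [3.1396, -0.436, -0.1617]
v,u,n [ 57.6 -21.5 111.5] rot err to th=0 [ 0.1 10.  -0. ] F [-0.3 -0.  -0.7] T [0.06 0.43 0.01]
[[307.0, 192.0], [340.0, 201.0], [357.0, 226.0], [353.0, 254.0], [310.0, 279.0], [312.0, 247.0], [245.0, 195.0]]
stripe n 124 c u,v [-1.2 14.8] ang axis -0.078 pca 0.002
pawl tip u,v [-0.8 34.5] radius 34.5 angle from pivot -0.342
down [280. 182.] red frac 1.0
off [201. 179.] red frac 0.0
down tip [305. 211.] red frac 0.68
mid [238. 163.] red frac 0.0
red n 1313 x 247 309 y 156 212
blue lid centre feeder [ 77.1 -48.7 150.1] 188
```

The blue tin is at y −48.7 (centred on the pad), the knob is at 0, and the pawl is down. The robot is clear, so I'll hand in.

```bash
python3 -c "
from cell import ctrl
print(ctrl.finish_job())"
```

```text
the job is handed in; nothing more can be done
None
```

I handed the job in at about 31 s: the knob clicked in three times with pauses, the blue tin measured centred on the green pad, the pawl went off the wheel while I wound the knob back to its stop, and the pawl now rests back down on the wheel.

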